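Swing out the folding arm and hang the counter sign on it

TASK

Swing the folded steel arm on the backboard all the way out to its stop, then hang the small chalkboard sign on it by sliding the sign's sleeve lengthwise onto the arm until it meets the collar. Push it home with a gentle but definite press of about 11 newtons (8 to 16) for a second, and leave the sign hanging flush against the collar. Never push harder than that with the sign, nor hit the arm or the board hard with the gripper; do not drop or topple the sign, and leave the cup, the bell and the shaker where they are.

Things in the scene. Friction and masses are not known exactly. Their poses are not given: they have to be found in the camera images.
- board: Fixed wooden backboard on the counter: upright panel 100 mm wide, 14 mm thick, top 237 mm above the counter, on a base plate 130 x 120 x 14 mm. Origin on the counter under the panel's front face; +x points backward through the panel, +y along it, z up. The panel spans y = -55 to +45 mm; the arm's vertical hinge is at x = -24, y = -30 mm, in front of it. Yaw varies by up to 0.25 rad either way.
- hook (a joint): Hinge angle of the steel arm: 0 folded flat along the panel's front (pointing to the board's +y), growing to a hard stop at 1.571 rad, straight out from the front (starts at 0 to 0.25). It turns about the vertical through bar_root, counter-clockwise seen from above. Stiff hinge (friction about 0.35 N m, 3 N at the tip); it stays where it is left.
- bar_root (a point): Point on the arm's hinge axis at the height of the bar's centre line, 190 mm above the counter.
- bar_tip (a point): End of the arm's rounded nose, 130 mm from bar_root on the bar's centre line. The arm is a level round steel bar, 12 mm in diameter. Folded, its last 55 mm project beyond the panel's side edge, with free space before, behind and above; there it can be pushed out from behind.
- collar: Round steel stop collar, 30 mm diameter, 10 mm thick, clamped on the arm. Origin at the centre of its flat face that looks to the arm's tip; its +y axis points along the arm to the tip. It is clamped 40 to 54 mm from bar_root (varies) and does not yield to a push of less than 60 N.
- sign: Loose sign, about 0.22 kg, standing upright: foot rail 72 x 36 x 12 mm, panel 66 mm wide, 10 mm thick, up to 76 mm; on two short necks a square aluminium sleeve (outside 28 x 28, 44 mm long, open at both ends, bore 16 x 16 mm) running along the panel. Origin under the middle of the foot; x along the sleeve, z up; height 124 mm. Alike both ways round: either end may go on first.
- sleeve_mid (a point): Centre of the sleeve's bore, 110 mm above the sign's underside. When seated it lies 22 mm from the collar's face.
- sleeve_end (a point): Centre of one open end of the sleeve (the sign's +x end), 22 mm from sleeve_mid.
- cup: White espresso cup, 60 x 85 x 56 mm, a bystander. Origin under its middle.
- bell: Counter bell, 72 mm wide, 58 mm high, a bystander. Origin under its middle.
- shaker: Cocoa shaker, 44 mm wide, 90 mm high, a bystander. Origin under its middle.
There are look-alikes about, which are no part of the job. What is shaped like the sign but red is not meant.

How it is judged:
By the outcome, as a careful person would: the job done as asked, in the order asked, and still so for the second after the job is handed in, with the robot touching nothing.
It also fails if it takes over 72 s, if anything falls off the work surface, if the arm or the gripper's body presses on something with over 40 N, if the wrist force passes 120 N, or if a joint passes its speed limit or range.

ROBOT

A 6-joint arm with a two-finger parallel gripper is mounted at the origin on a cart in front of the work surface, level with it; the furniture and walls round the work are solid. World frame = base frame: x ahead of the robot, y to its left, z up, the work surface at z = 0. Lengths are in mm, angles in rad, forces in N, time in s.
With the tool pointing down it reaches from about 300 to 775 mm from the base axis. Payload 14.6 kg.
Tool frame: the origin (TCP) lies between the finger pads; the fingertips stand 22 mm ahead of it and the grasp point (between the pads) lies 3 mm ahead of it (finger_overhang is the distance from the TCP to the fingertips, in mm); z points along the fingers, y is the direction in which the jaws open and shut (so a half turn about z gives the same grasp; the last joint's range is limited). The gripper opens to 94 mm and grips with 3 to 60 N. Pads are 16 mm wide; open, the fingers measure 119 mm over their backs; the gripper's body (75 mm by 177 mm) begins 78 mm behind the grasp point.
Start: joints at [1.13, 0.3, 1.521, -0, 1.321, -0.067], TCP at [200.832, 512.012, 227.446] pointing down, gripper open.
Joint ranges: [-3.03, 3.03], [-0.79, 2.21], [0.23, 2.52], [-1.04, 4.18], [0, 3.07], [-2.55, 2.55]. Speed limits (rad/s): [2.22, 2.22, 2.57, 3.14, 3.14, 3.14].

INTERFACE

Orientations are given as [roll, pitch, yaw] about the fixed x, y, z axes, in that order (R = Rz(yaw) Ry(pitch) Rx(roll)).
In Python, from cell import * gives the robot as it stands.
- The arm moves only by the tool jog_arm, never from a script. Its argument "increments" is a list of rows, each a list of 7 numbers: the shift along the tool's x, y, z in cm, then the turn, a rotation vector about the tool's x, y, z in degrees, then the finger opening in cm, from 0 to 9.4. In form: [[x, y, z, wx, wy, wz, grip], ...]. A call has 1 to 20 rows; each row shifts and turns the commanded pose from where the row before left it, along the tool's axes as they then stand; what a row does not reach is not made up. A row lasts 1/8 s, in which the tool goes at most 62.5 mm and 10.7 degrees, less where a joint would pass 70% of its speed; a pose out of reach is approached as far as the arm can. A call is refused whole if a number of a shift passes 6.25 or a number of a turn 10.7, either way. A call with a gripper value outside its range is refused whole. The fingers move at their own pace and stop on an object; "squeeze" is the grip in N (left out, the last holds). Time passes only in rows, so rows that do not move let the fingers close. It gives the time, the measured TCP pose, the force and the opening at its end, in the units of the state.
- read_state(): the state, without advancing time (a new reading comes with each control period).
- camera(name): name is "scene" or "top" or "wrist"; returns a dict with "image" (400x640x3 uint8, red, green, blue), "K" (3x3 intrinsics, pixels), "rvec" (rotation vector, rad) and "tvec" (3), from world to camera coordinates, as OpenCV has them. Camera axes: x right, y down, z forward; pixel columns grow to the right and rows downward; lengths in mm; the calibration is good to about 2 mm. A picture is of the moment at which its call begins. There is no depth.
- sign_off(): hands the job in, once; it reports no verdict.
Trained networks look in a picture, given as the dict that the camera call returned (one of the last four; its "shot" number tells which), for a name from the list of things; names that differ only in an ending like _2 or _b are one class to them, and where a whole thing is asked for, a point or a joint stands for the part that bears it (a point fixed in the world has none). Each returns a list of dicts, best first, with "conf" (0 to 1); they miss things now and then, are a little off and sometimes report something else, mostly with a low value. They report only what shows in the picture. A call takes as long as a camera call. They do not tell look-alikes from the thing itself.
- recognise(picture, name): "centre" ([x, y, z] in mm, in the coordinates of the camera as it stood for that picture, good to about 4 mm: the middle of the surface that is visible of it).
- regions_of(picture, name): "mask" (400x640 bool, what is visible of it).
The state is a dict: "clock": time; "joints": joint angles; "qd": joint speeds; "effort": joint torques, N m; "eef_pos": TCP position; "eef_rot": TCP orientation; "wrist_force": force on the tool from outside, world axes, zero at the start; "moment": the same for the moment, N m; "finger_gap": finger opening in mm.
Only numpy, scipy, OpenCV 4.12 (cv2) and the standard library are available. Lean on these libraries where they do the work, as an engineer would, in place of code of your own. Each camera call takes 0.05 s, during which the arm holds its last target.

## Working session

There is one attempt and no reset: what is moved stays moved. The work goes in short steps, Python scripts to look and compute and a tool call to move; the robot and the scene stay as the last step left them, time stands still between calls to the robot, and variables do not carry over. Pictures are saved under pics/ and viewed, and the job is handed in when it is done.

Besides the shell and the picture viewer there is one more tool, called after ">>>" in YAML: its name, and indented under it one key for each argument. jog_arm: Moves the arm, as the interface text tells. Its arguments: {"type":"object","properties":{"increments":{"type":"array"},"squeeze":{"type":"number"}},"required":["increments"]}

```bash
ls; mkdir -p pics
python3 - <<'E'
from cell import *
import cv2
s=read_state();print({k:(v if not hasattr(v,'tolist') else v.tolist()) for k,v in s.items()})
for n in ["scene","top","wrist"]:
    c=camera(n);cv2.imwrite(f"pics/{n}0.png",c["image"][:,:,::-1])
    print(n,c["K"],c["rvec"],c["tvec"])
E
```

```text
pics
{'clock': 0.0, 'joints': [1.1304063767219763, 0.30048373316543997, 1.5215814355698072, -3.7291902035104054e-05, 1.3207212469477043, -0.0666002862943218], 'qd': [-0.00020587652436512976, 0.0003156139726750731, -0.00030482051201500247, 0.0004618160564635225, -0.002046466716654451, 0.0021250040937861843], 'effort': [0.004485311364987865, -53.18493604660034, -35.27226805686951, 0.07099703885614872, 0.024616635055281222, -9.726755251904251e-05], 'eef_pos': [200.7374777177308, 511.79732365163454, 226.87924347416052], 'eef_rot': [-3.1403991339937143, -4.34053548554747e-05, 2.767812214352082], 'wrist_force': [0.22421538105650307, -0.22039279278572507, 1.7589933591515925], 'moment': [0.025400393915478832, -0.04186691423295251, 0.007318071860573927], 'finger_gap': 93.57973497056679}
scene [[387.50469753   0.         320.69868583]
 [  0.         387.50469753 199.41912432]
 [  0.           0.           1.        ]] [ 1.88920711 -1.08049761  0.60223786] [-357.98307979  350.41975246  638.62098664]
top [[377.2230433    0.         323.51939941]
 [  0.         377.2230433  199.16910664]
 [  0.           0.           1.        ]] [ 2.14015095 -2.19491101  0.13433344] [ -76.52975056  564.58714357 1106.11469759]
wrist [[325.71176678   0.         315.64540057]
 [  0.         325.71176678 195.59250622]
 [  0.           0.           1.        ]] [-2.40421996 -1.63966892 -0.21866528] [-550.20362054  -28.02839419  392.82948591]
```

View pics/scene0.png

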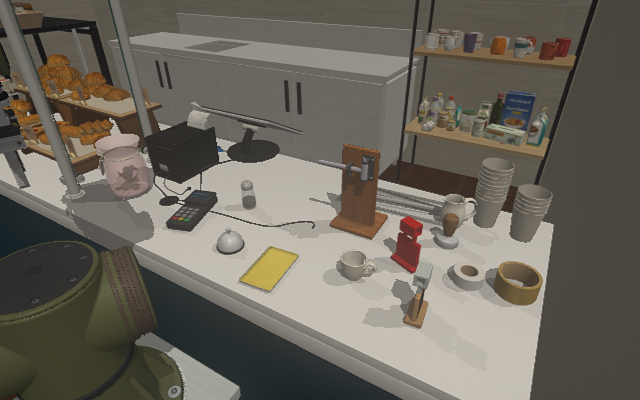

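View pics/top0.png

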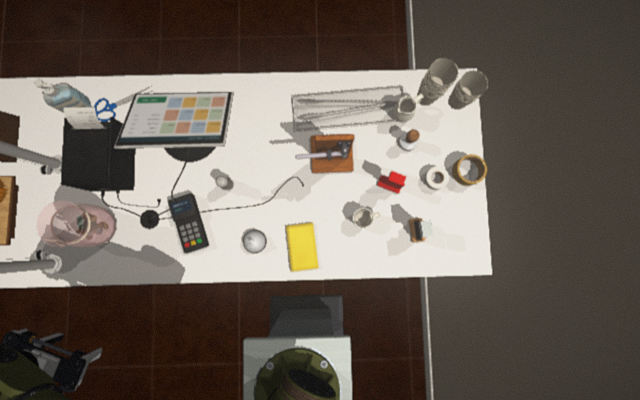

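View pics/wrist0.png

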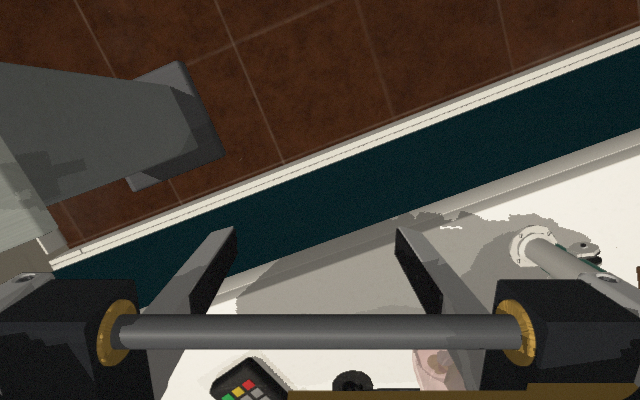

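The scene shows two sign-shaped things: a brown and black one with a grey sleeve (scene 418,295; top 417,230), and a red one (scene 407,245; top 392,182), which is the look-alike. The board is at scene (360,190), top (331,153), with its arm pointing left and slightly folded. The cup is at scene (354,265), the bell at (230,240) and the shaker at (248,195). I choose the brown and black sign and will check it in a close crop.

```bash
cat > h.py <<'E'
from cell import *
import numpy as np, cv2
from scipy.spatial.transform import Rotation as Ro
def cam(n):
    c=camera(n);c["R"]=cv2.Rodrigues(np.array(c["rvec"],float))[0];c["t"]=np.array(c["tvec"],float).reshape(3);c["K"]=np.array(c["K"]);return c
def ray(c,u,v):
    d=c["R"].T@(np.linalg.inv(c["K"])@np.array([u,v,1.]));return -c["R"].T@c["t"],d/np.linalg.norm(d)
def atz(c,u,v,z):
    o,d=ray(c,u,v);return o+d*(z-o[2])/d[2]
def proj(c,P):
    P=np.atleast_2d(P);q=(c["R"]@P.T).T+c["t"];q=q@c["K"].T;return q[:,:2]/q[:,2:]
def tw(c,p): return c["R"].T@(np.array(p)-c["t"])
def tri(c1,p1,c2,p2):
    A=[];b=[]
    for c,p in((c1,p1),(c2,p2)):
        o,d=ray(c,*p);M=np.eye(3)-np.outer(d,d);A.append(M);b.append(M@o)
    return np.linalg.lstsq(np.vstack(A),np.hstack(b),rcond=None)[0]
def crop(c,x0,y0,x1,y1,k,name):
    cv2.imwrite("pics/"+name,cv2.resize(c["image"][y0:y1,x0:x1,::-1],None,fx=k,fy=k,interpolation=cv2.INTER_CUBIC))
E
python3 - <<'E'
from h import *
np.set_printoptions(precision=1,suppress=True)
for n in ["scene","top"]:
    c=cam(n)
    for k in ["sign","board","hook","bar_tip","bar_root","collar","sleeve_mid","sleeve_end","cup","bell","shaker"]:
        for r in recognise(c,k)[:3]:
            w=tw(c,r["centre"]);print(n,k,round(r["conf"],2),w,proj(c,w)[0])
    if n=="scene": crop(c,300,130,460,330,3,"s1.png")
    else: crop(c,280,110,480,260,4,"t1.png")
E
```

```text
scene sign 0.93 [ 596.3 -301.7   64.4] [407.9 244.8]
scene sign 0.63 [ 442.5 -377.8   63.2] [418.  298.9]
scene sign 0.37 [430.9 101.2  27.1] [232.  241.8]
scene board 0.89 [ 684.2 -130.3  111.8] [359.3 192.7]
scene board 0.31 [ 503.1 -209.7   37.9] [354.7 263. ]
scene hook 0.73 [ 655.4 -114.3  192.6] [350.  168.1]
scene bar_tip 0.56 [ 658.3 -113.6  195.5] [350.3 166.6]
scene bar_tip 0.22 [604.2 189.   46.1] [248.4 196.4]
scene bar_root 0.57 [ 655.  -117.6  191. ] [351.  169.1]
scene sleeve_mid 0.62 [ 595.4 -303.6   55.2] [408.1 248.3]
scene sleeve_mid 0.39 [ 658.6 -110.   189.4] [349.  168.4]
scene sleeve_mid 0.37 [603.  191.1  45. ] [247.6 196.7]
scene sleeve_end 0.94 [ 448.  -376.1   65.6] [418.3 295.9]
scene sleeve_end 0.92 [ 597.8 -304.3   61.5] [409.1 245.7]
scene cup 0.89 [ 503.1 -211.5   38.8] [355.4 263. ]
scene bell 0.72 [430.3  99.5  27.1] [232.3 242.1]
scene shaker 0.65 [604.1 192.2  44.6] [247.6 196.5]
top sign 0.82 [ 465.1 -370.3   68.9] [420.8 228.7]
top sign 0.77 [ 602.1 -293.5   75.7] [392.6 182.3]
top board 0.63 [ 681.9 -112.1  142.4] [330.5 151.6]
top hook 0.56 [659.5 -87.9 199.7] [322.  154.9]
top bar_tip 0.6 [442.9 116.9  29.5] [255.  240.8]
top bar_tip 0.5 [658.  -89.3 195.5] [322.6 155.9]
top bar_tip 0.48 [ 500.7 -209.8   22.6] [363.3 218.8]
top bar_root 0.56 [660.9 -89.2 197.1] [322.5 154.6]
top bar_root 0.34 [610.  196.2  76.4] [224.6 183.7]
top collar 0.4 [ 662.  -111.9  210.3] [331.3 152.9]
top sleeve_mid 0.82 [ 459.2 -364.6   66.8] [418.8 230.8]
top sleeve_mid 0.57 [ 600.  -294.5   78.2] [393.2 182.9]
top sleeve_end 0.66 [ 459.4 -365.3   74.1] [419.7 230.7]
top sleeve_end 0.57 [ 605.2 -293.9   80. ] [393. 181.]
top sleeve_end 0.26 [ 499.6 -211.7   23.4] [364.  219.2]
top cup 0.69 [ 499.1 -210.1   22.2] [363.4 219.4]
top bell 0.85 [445.7 115.9  31.9] [255.2 239.8]
top bell 0.54 [ 661.4 -109.5  208. ] [330.4 153.3]
top shaker 0.61 [612.  195.1  79.3] [224.7 182.8]
```

```bash
ls -la pics
```

```text
total 1940
drwxr-xr-x 2 agent agent   4096 Dec  7 14:20 .
drwxr-xr-x 3 agent agent   4096 Dec  7 14:20 ..
-rw-r--r-- 1 agent agent 284723 Dec  7 14:20 s1.png
-rw-r--r-- 1 agent agent 334136 Dec  7 14:19 scene0.png
-rw-r--r-- 1 agent agent 484487 Dec  7 14:20 t1.png
-rw-r--r-- 1 agent agent 435309 Dec  7 14:19 top0.png
-rw-r--r-- 1 agent agent 426687 Dec  7 14:19 wrist0.png
```

View pics/s1.png

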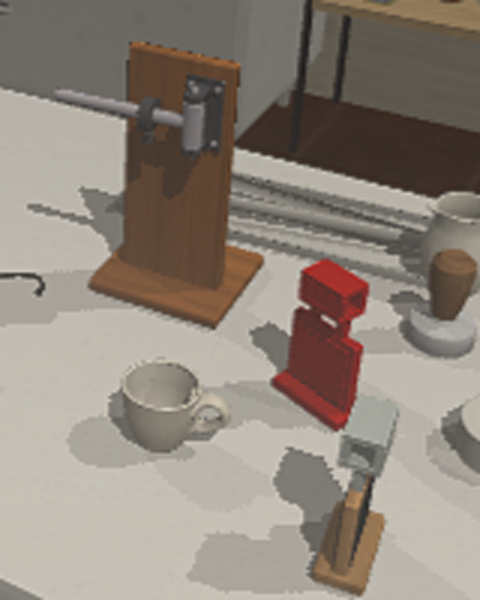

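View pics/t1.png

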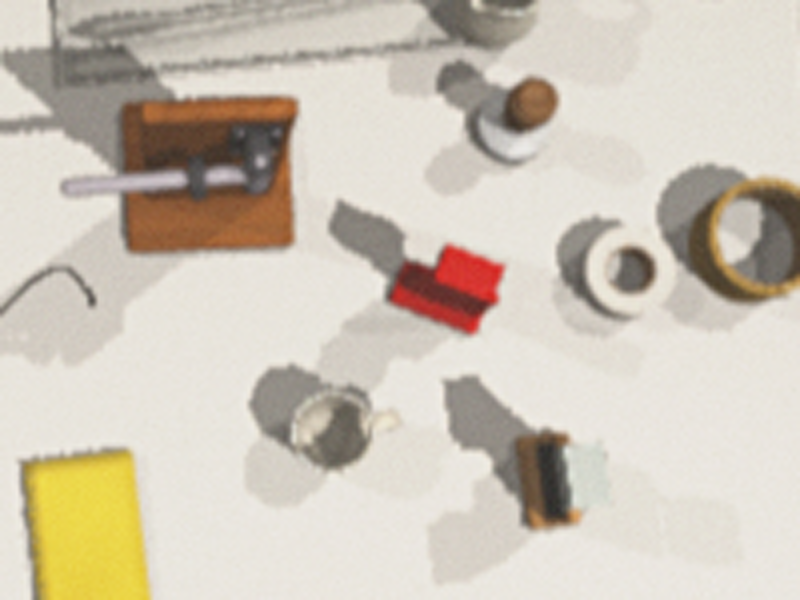

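The crop confirms the brown and black sign with its aluminium sleeve (scene 422,277), and not the red one. Next I measure the board, bar and sign precisely in enlarged crops.

Run:
```python
from h import *
c=cam("scene");crop(c,310,135,410,245,5,"s2.png");crop(c,390,250,450,335,7,"s3.png")
t=cam("top");crop(t,290,125,370,185,10,"t2.png");crop(t,400,205,450,250,12,"t3.png")
```

```text
(no output)
```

View pics/s2.png

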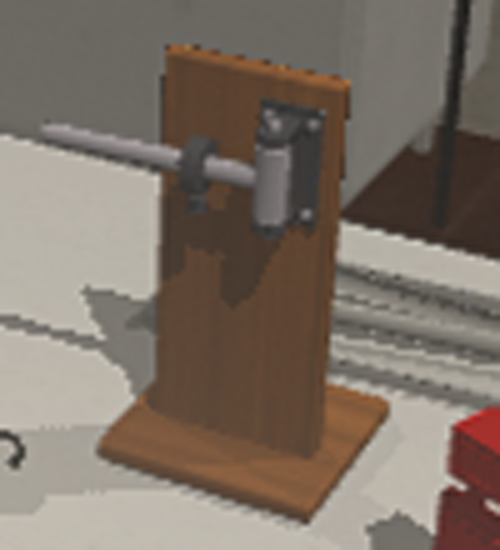

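View pics/t2.png

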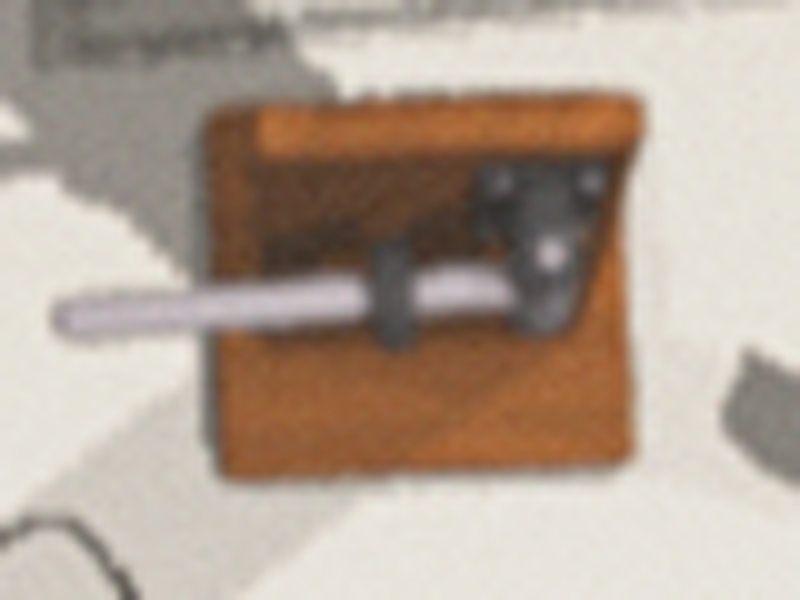

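View pics/s3.png

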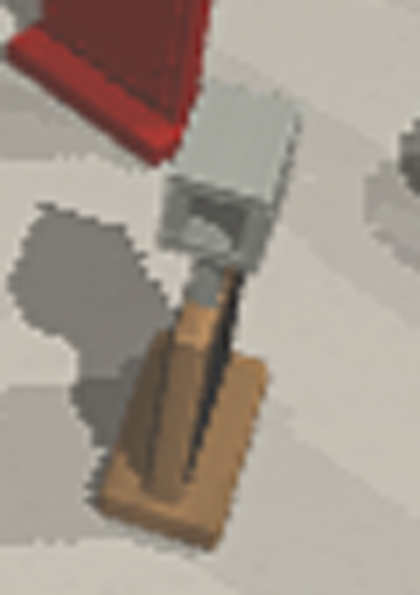

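View pics/t3.png

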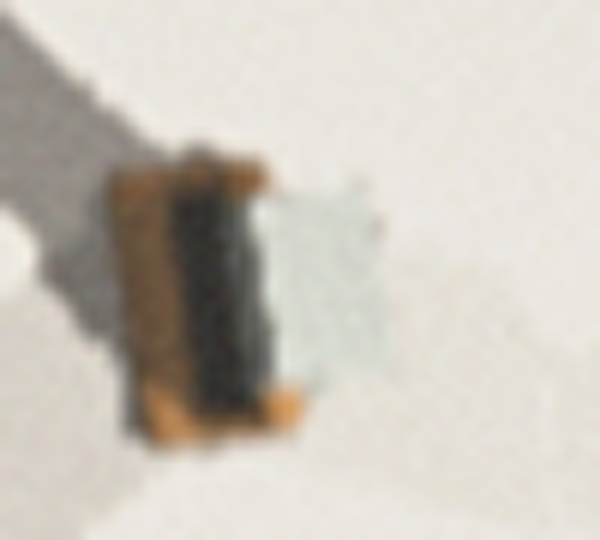

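```bash
cat > fit.py <<'E'
from h import *
from scipy.optimize import least_squares
np.set_printoptions(precision=2,suppress=True)
s=cam("scene");t=cam("top")
def px(p,k,ox,oy): return np.array([(p[0]+.5)/k-.5+ox,(p[1]+.5)/k-.5+oy])
S2=lambda p:px(p,5,310,135);T2=lambda p:px(p,10,290,125);S3=lambda p:px(p,7,390,250);T3=lambda p:px(p,12,400,205)
def T(x,y,a,P):
    P=np.atleast_2d(P).astype(float);c,n=np.cos(a),np.sin(a);return np.c_[x+c*P[:,0]-n*P[:,1],y+n*P[:,0]+c*P[:,1],P[:,2]]
bp=[(s,S2((170,50)),[0,45,237]),(s,S2((346,86)),[0,-55,237]),(s,S2((322,457)),[0,-55,14]),
 (t,T2((258,155)),[0,45,237]),(t,T2((258,106)),[14,45,237]),(t,T2((642,97)),[14,-55,237]),(t,T2((635,148)),[0,-55,237])]
def armp(th,r): return [-24-r*np.sin(th),-30+r*np.cos(th),190]
def fb(p):
    out=[]
    for c,u,P in bp: out.append(proj(c,T(p[0],p[1],p[2],P))[0]-u)
    out.append(proj(s,T(*p[:3],armp(p[3],130)))[0]-S2((41,131)))
    out.append(proj(t,T(*p[:3],armp(p[3],130)))[0]-T2((53,319)))
    out.append((proj(t,T(*p[:3],armp(p[3],p[4])))[0]-T2((371,294))))
    out.append((proj(s,T(*p[:3],armp(p[3],p[4])))[0]-S2((181,166))))
    q=proj(t,T(*p[:3],armp(p[3],20)))[0]-T2((500,284)); out.append([0,q[1]])
    return np.ravel(out)
r=least_squares(fb,[684,-130,0,0.1,45],loss='soft_l1');p=r.x
print("board",p,"\n",r.fun.reshape(-1,2))
th=p[3]
for n,P in [("root",armp(0,0)),("tip now",armp(th,130)),("push pt now r108",armp(th,108)),("tip out",armp(np.pi/2,130)),("collar out",armp(np.pi/2,p[4]))]: print(n,T(*p[:3],P)[0])
h=14
sp=[(s,S3((172,178)),[-22,14,124]),(s,S3((270,205)),[-22,-14,124]),(s,S3((162,245)),[-22,14,96]),(s,S3((255,272)),[-22,-14,96]),(s,S3((205,84)),[22,14,124]),(s,S3((300,118)),[22,-14,124]),
(s,S3((102,487)),[-36,18,12]),(s,S3((216,530)),[-36,-18,12]),(s,S3((212,552)),[-36,-18,0]),(s,S3((268,364)),[36,-18,12]),
(t,T3((262,195)),[22,14,124]),(t,T3((375,187)),[22,-14,124]),(t,T3((276,392)),[-22,14,124]),(t,T3((390,376)),[-22,-14,124]),
(t,T3((110,172)),[36,18,12]),(t,T3((145,435)),[-36,18,12]),(t,T3((300,418)),[-36,-18,12]),(t,T3((268,165)),[36,-18,12])]
def fs(p): return np.ravel([proj(c,T(*p,P))[0]-u for c,u,P in sp])
r=least_squares(fs,[460,-370,0],loss='soft_l1');print("sign",r.x,"\n",r.fun.reshape(-1,2).T)
E
python3 fit.py
```

```text
board [ 689.46 -117.16    0.01    0.04   47.76] 
 [[-1.79 -0.85]
 [-0.61 -0.13]
 [-1.65  0.4 ]
 [ 0.2   0.17]
 [ 0.01 -0.35]
 [ 1.2  -0.76]
 [ 2.16 -0.46]
 [-0.15 -0.6 ]
 [ 0.44  0.11]
 [-0.2   0.32]
 [ 0.43 -1.24]
 [ 0.    0.54]]
root [ 665.78 -147.42  190.  ]
tip now [659.12 -17.59 190.  ]
push pt now r108 [660.25 -39.56 190.  ]
tip out [ 535.79 -148.82  190.  ]
collar out [ 618.02 -147.93  190.  ]
sign [ 462.84 -373.7     0.09] 
 [[-0.81 -0.05 -1.09  0.07 -0.07  0.54 -1.01  0.38  0.19  0.77 -0.17  0.42
   0.95  1.5   0.81  1.2  -0.02 -0.73]
 [-1.39 -0.92 -0.08  0.46 -1.58 -2.48 -0.2  -0.32  0.63 -0.78  0.63  0.15
   0.12  0.29  0.16  1.77  1.83 -0.59]]
```

```bash
cat > plan.py <<'E'
from h import *
import sys
# plan(p0,R0,goal,n): n rows, tool-frame shift then turn, feedback on rounding
def plan(goals,grip,p=None,R=None,q=2,dq=1):
    st=read_state()
    if p is None: p=np.array(st["eef_pos"]);R=Ro.from_euler('xyz',st["eef_rot"])
    rows=[]
    for (g,yaw,n) in goals:
        Rg=Ro.from_euler('xyz',[np.pi,0,yaw]);g=np.array(g,float);p0=p.copy();R0=R
        y0=R0.as_euler('xyz')[2]
        d=(yaw-y0)
        d=(d+np.pi)%(2*np.pi)-np.pi
        for i in range(1,n+1):
            pt=p0+(g-p0)*i/n
            sh=np.round(R.inv().apply(pt-p)/10,q)
            Rt=Ro.from_euler('z',d*i/n)*R0
            if i==n: Rt=Rg
            w=np.round(np.degrees((R.inv()*Rt).as_rotvec()),dq)
            p=p+R.apply(sh*10);R=R*Ro.from_rotvec(np.radians(w))
            rows.append([float(v)+0.0 for v in [*sh,*w]]+[grip])
    print("[",",\n".join(str(r) for r in rows),"]");print("end",p,R.as_euler('xyz'))
    return p,R
E
python3 -c "
from plan import *
plan([((690,-40,275),0.05,20)],0)"
```

```text
[ [-3.28, -1.68, -0.24, 0.0, 0.0, 7.8, 0],
[-3.49, -1.21, -0.24, 0.0, 0.0, 7.8, 0],
[-3.61, -0.73, -0.23, 0.0, 0.0, 7.8, 0],
[-3.68, -0.24, -0.24, 0.0, 0.0, 7.7, 0],
[-3.68, 0.26, -0.24, 0.0, 0.0, 7.8, 0],
[-3.61, 0.76, -0.24, 0.0, 0.0, 7.8, 0],
[-3.47, 1.24, -0.23, 0.0, 0.0, 7.8, 0],
[-3.27, 1.7, -0.24, 0.0, 0.0, 7.8, 0],
[-3.01, 2.13, -0.24, 0.0, 0.0, 7.8, 0],
[-2.7, 2.52, -0.24, 0.0, 0.0, 7.8, 0],
[-2.32, 2.86, -0.24, 0.0, 0.0, 7.7, 0],
[-1.93, 3.15, -0.23, 0.0, 0.0, 7.8, 0],
[-1.48, 3.38, -0.24, 0.0, 0.0, 7.8, 0],
[-1.0, 3.55, -0.24, 0.0, 0.0, 7.8, 0],
[-0.52, 3.65, -0.24, 0.0, 0.0, 7.8, 0],
[-0.02, 3.69, -0.24, 0.0, 0.0, 7.8, 0],
[0.49, 3.65, -0.23, 0.0, 0.0, 7.8, 0],
[0.98, 3.56, -0.24, 0.0, 0.0, 7.7, 0],
[1.44, 3.39, -0.24, 0.0, 0.0, 7.8, 0],
[1.89, 3.17, -0.24, 0.0, 0.0, 7.8, 0] ]
end [689.98728513 -40.04136732 275.03484927] [3.14159030e+00 1.17676693e-05 5.03208605e-02]
```

>>> jog_arm:
  increments:
    - [-3.3,-1.7,-0.24,0,0,7.8,0]
    - [-3.5,-1.2,-0.24,0,0,7.8,0]
    - [-3.6,-0.7,-0.24,0,0,7.8,0]
    - [-3.7,-0.2,-0.24,0,0,7.8,0]
    - [-3.7,0.3,-0.24,0,0,7.8,0]
    - [-3.6,0.8,-0.24,0,0,7.8,0]
    - [-3.5,1.2,-0.24,0,0,7.8,0]
    - [-3.3,1.7,-0.24,0,0,7.8,0]
    - [-3.0,2.1,-0.24,0,0,7.8,0]
    - [-2.7,2.5,-0.24,0,0,7.8,0]
    - [-2.3,2.9,-0.24,0,0,7.8,0]
    - [-1.9,3.2,-0.24,0,0,7.8,0]
    - [-1.5,3.4,-0.24,0,0,7.8,0]
    - [-1.0,3.5,-0.24,0,0,7.8,0]
    - [-0.5,3.6,-0.24,0,0,7.8,0]
    - [0,3.7,-0.24,0,0,7.8,0]
    - [0.5,3.6,-0.24,0,0,7.8,0]
    - [1.0,3.6,-0.24,0,0,7.8,0]
    - [1.4,3.4,-0.24,0,0,7.8,0]
    - [1.9,3.2,-0.24,0,0,7.8,0]

```text
clock: 4.05
eef_pos: [690.8, -41.7, 275.5]
eef_rot: [-3.142, 0.0, 0.041]
wrist_force: [0.0, -0.0, 0.8]
finger_gap: 0.6
```

Run:
```python
from h import *
st=read_state();print(st["eef_pos"],st["eef_rot"],st["joints"],st["wrist_force"],st["clock"],st["finger_gap"])
c=cam("wrist");cv2.imwrite("pics/w1.png",c["image"][:,:,::-1])
print(proj(c,[[660,-40,190],[690,-40,166]]))
print(c["R"].T@-c["t"],c["R"])
```

```text
[690.79002805 -41.70195557 275.46313063] [-3.14156839e+00  5.10280898e-06  4.06579990e-02] [-1.13214885e-01  6.12539980e-01  9.65584445e-01  2.31934555e-05
  1.56347699e+00  1.41692327e+00] [ 0.02301632 -0.03419298  0.77984517] 4.05 0.6177457977770379
[[312.94380413 244.87534795]
 [314.47274667 200.94011822]]
[768.76177604 -37.51808951 433.29543786] [[ 0.04033234 -0.99918566  0.00114625]
 [-0.96292959 -0.03856258  0.26698228]
 [-0.26672067 -0.01187178 -0.96370076]]
```

View pics/w1.png

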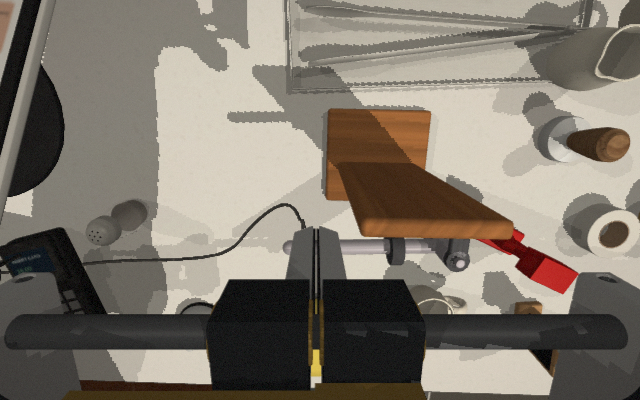

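The wrist view from behind the board shows the bar tip at (283,246), the collar at (395,250) and the hinge at (458,258). The fingers, at column 315, are behind the projecting part. This agrees with the fit, so I descend.

>>> jog_arm:
  increments:
    - [0,0,1.5,0,0,0,0]
    - [0,0,2.0,0,0,0,0]
    - [0,0,2.0,0,0,0,0]
    - [0,0,2.0,0,0,0,0]
    - [0,0,1.2,0,0,0,0]
    - [0,0,0,0,0,0,0]

```text
clock: 4.85
eef_pos: [689.6, -40.2, 187.5]
eef_rot: [-3.141, 0.002, 0.046]
wrist_force: [0.0, 0.1, 0.2]
finger_gap: 0.4
```

Run:
```python
from h import *
st=read_state();print(st["eef_pos"],st["eef_rot"])
c=cam("wrist");cv2.imwrite("pics/w2.png",c["image"][:,:,::-1])
c=cam("scene");crop(c,300,60,440,240,4,"s4.png")
```

```text
[689.56017433 -40.17545762 187.49676746] [-3.14131385e+00  1.59487907e-03  4.62652052e-02]
```

View pics/w2.png

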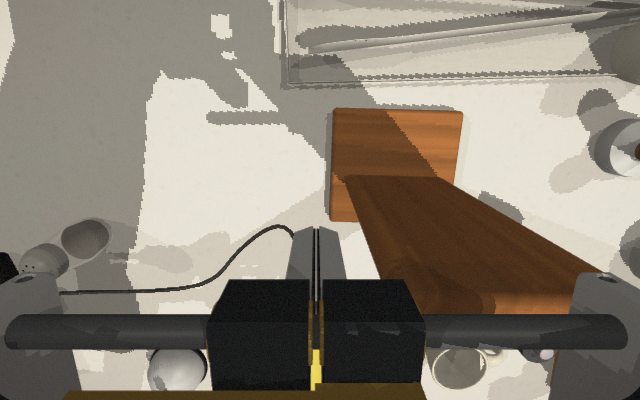

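View pics/s4.png

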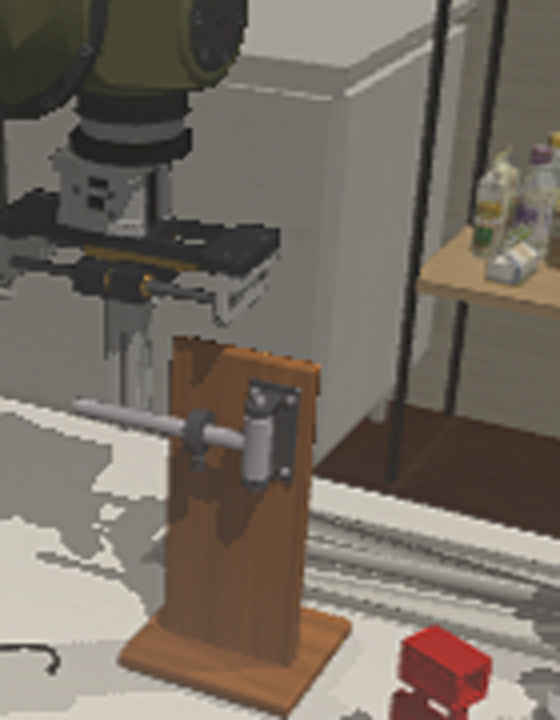

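>>> jog_arm:
  increments:
    - [-0.5,0,0,0,0,0,0]
    - [-0.5,0,0,0,0,0,0]
    - [-0.2,0,0,0,0,0,0]
    - [-0.2,0,0,0,0,0,0]
    - [-0.2,0,0,0,0,0,0]
    - [-0.2,0,0,0,0,0,0]

```text
clock: 5.7
eef_pos: [672.3, -41.5, 188.5]
eef_rot: [3.142, -0.001, 0.045]
wrist_force: [4.3, 0.6, -0.8]
finger_gap: 0.4
```

>>> jog_arm:
  increments:
    - [-0.3,0,0,0,0,-1.5,0]
    - [-0.57,-0.06,0,0,0,-3,0]
    - [-0.57,-0.06,0,0,0,-3,0]
    - [-0.57,-0.06,0,0,0,-3,0]
    - [-0.57,-0.06,0,0,0,-3,0]
    - [-0.57,-0.06,0,0,0,-3,0]
    - [-0.57,-0.06,0,0,0,-3,0]
    - [-0.57,-0.06,0,0,0,-3,0]
    - [-0.57,-0.06,0,0,0,-3,0]
    - [-0.57,-0.06,0,0,0,-3,0]

```text
clock: 6.95
eef_pos: [618.8, -50.8, 188.6]
eef_rot: [3.141, -0.001, 0.545]
wrist_force: [4.3, -0.8, -0.1]
finger_gap: 0.0
```

Run:
```python
from h import *
c=cam("top");crop(c,280,110,380,210,6,"t5.png")
```

```text
(no output)
```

View pics/t5.png

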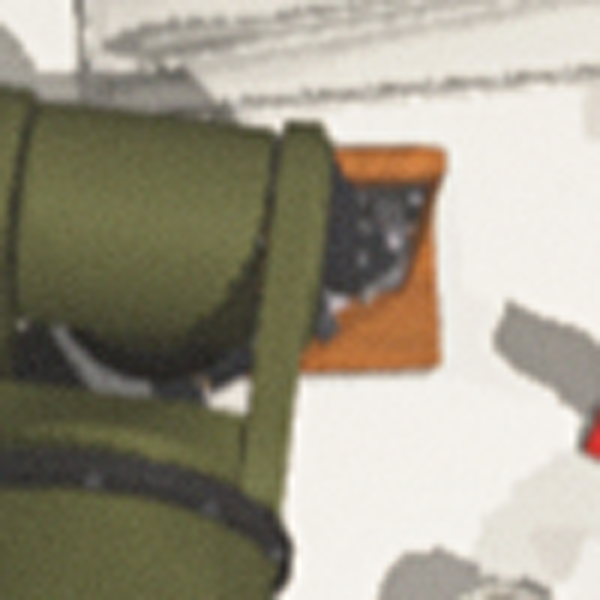

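>>> jog_arm:
  increments:
    - [-0.56,-0.06,0,0,0,-3,0]
    - [-0.56,-0.06,0,0,0,-3,0]
    - [-0.56,-0.06,0,0,0,-3,0]
    - [-0.56,-0.06,0,0,0,-3,0]
    - [-0.56,-0.06,0,0,0,-3,0]
    - [-0.56,-0.06,0,0,0,-3,0]
    - [-0.56,-0.06,0,0,0,-3,0]
    - [-0.56,-0.06,0,0,0,-3,0]
    - [-0.56,-0.06,0,0,0,-3,0]
    - [-0.56,-0.06,0,0,0,-3,0]

```text
clock: 8.25
eef_pos: [575.3, -85.1, 188.7]
eef_rot: [3.141, -0.001, 1.068]
wrist_force: [3.5, 2.1, -0.6]
finger_gap: 0.3
```

>>> jog_arm:
  increments:
    - [-0.56,-0.06,0,0,0,-3,0]
    - [-0.56,-0.06,0,0,0,-3,0]
    - [-0.56,-0.06,0,0,0,-3,0]
    - [-0.56,-0.06,0,0,0,-3,0]

```text
clock: 8.75
eef_pos: [563.9, -104.4, 188.6]
eef_rot: [3.141, -0.001, 1.278]
wrist_force: [2.8, 2.8, 0.4]
finger_gap: 0.4
```

Run:
```python
from h import *
c=cam("scene");crop(c,300,80,440,240,4,"s5.png")
c=cam("wrist");cv2.imwrite("pics/w5.png",c["image"][:,:,::-1])
```

```text
(no output)
```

View pics/s5.png

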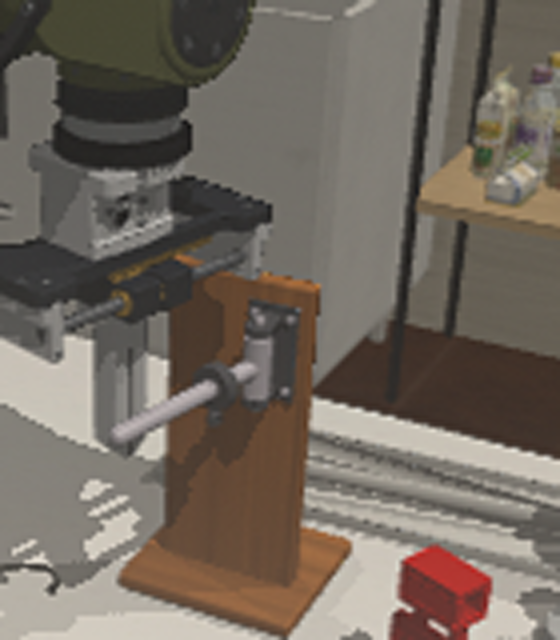

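View pics/w5.png

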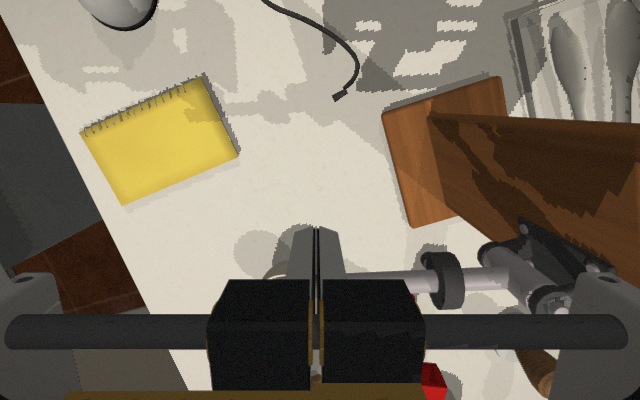

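>>> jog_arm:
  increments:
    - [-0.28,-0.03,0,0,0,-1.5,0]
    - [-0.28,-0.03,0,0,0,-1.5,0]
    - [-0.28,-0.03,0,0,0,-1.5,0]
    - [-0.28,-0.03,0,0,0,-1.5,0]
    - [-0.28,-0.03,0,0,0,-1.5,0]
    - [-0.28,-0.03,0,0,0,-1.5,0]
    - [-0.19,-0.02,0,0,0,-1,0]

```text
clock: 9.72
eef_pos: [557.7, -122.6, 188.4]
eef_rot: [-3.141, -0.0, 1.451]
wrist_force: [2.6, 4.0, 0.7]
finger_gap: 0.5
```

>>> jog_arm:
  increments:
    - [-0.1,0,0,0,0,-0.5,0]
    - [-0.1,0,0,0,0,-0.5,0]
    - [-0.1,0,0,0,0,-0.5,0]

```text
clock: 10.1
eef_pos: [557.2, -125.4, 188.4]
eef_rot: [-3.141, -0.0, 1.477]
wrist_force: [-1.0, 4.2, 1.7]
finger_gap: 0.4
```

>>> jog_arm:
  increments:
    - [-0.1,0,0,0,0,-0.5,0]
    - [-0.1,0,0,0,0,-0.5,0]
    - [-0.1,0,0,0,0,-0.5,0]

```text
clock: 10.48
eef_pos: [557.0, -128.4, 188.3]
eef_rot: [-3.141, -0.0, 1.503]
wrist_force: [-3.1, 4.0, 2.7]
finger_gap: 0.4
```

>>> jog_arm:
  increments:
    - [-0.1,-0.01,0,0,0,-0.5,0]
    - [-0.1,-0.01,0,0,0,-0.5,0]
    - [-0.1,-0.01,0,0,0,-0.5,0]

```text
clock: 10.85
eef_pos: [556.6, -131.4, 188.3]
eef_rot: [-3.141, -0.0, 1.529]
wrist_force: [-1.9, 3.8, 0.4]
finger_gap: 0.5
```

>>> jog_arm:
  increments:
    - [-0.1,-0.01,0,0,0,-0.5,0]
    - [-0.1,-0.01,0,0,0,-0.5,0]

```text
clock: 11.1
eef_pos: [556.3, -132.7, 188.4]
eef_rot: [-3.141, -0.001, 1.547]
wrist_force: [-3.1, 11.1, 2.8]
finger_gap: 0.4
```

>>> jog_arm:
  increments:
    - [-0.1,-0.01,0,0,0,-0.5,0]
    - [-0.1,-0.01,0,0,0,-0.5,0]

```text
clock: 11.35
eef_pos: [556.1, -133.2, 188.3]
eef_rot: [-3.141, -0.004, 1.565]
wrist_force: [-2.8, 23.2, 4.3]
finger_gap: 0.2
```

The stop is clear: the force rose from 4 to 23 N over under 1 mm of motion. I back off and look.

>>> jog_arm:
  increments:
    - [0.3,0,0,0,0,0,0]
    - [0.8,0,0,0,0,0,0]
    - [1.5,0,0,0,0,0,0]
    - [2.0,0,0,0,0,0,0]
    - [1.0,0,-2.0,0,0,0,0]
    - [0,0,-4.0,0,0,0,0]
    - [0,0,-4.0,0,0,0,0]
    - [0,0,-3.0,0,0,0,0]
    - [0,0,0,0,0,0,0]

```text
clock: 12.48
eef_pos: [557.0, -78.5, 320.6]
eef_rot: [3.138, 0.001, 1.564]
wrist_force: [-0.6, 0.2, 0.9]
finger_gap: 0.6
```

Run:
```python
from h import *
print(read_state()["eef_pos"],read_state()["joints"])
c=cam("wrist");cv2.imwrite("pics/w6.png",c["image"][:,:,::-1])
c=cam("scene");crop(c,310,120,450,240,5,"s6.png")
```

```text
[557.04852684 -78.46735063 320.59453015] [-2.05041360e-01  2.74644901e-01  1.33954528e+00 -1.73846320e-05
  1.52335386e+00 -1.98422247e-01]
```

View pics/w6.png

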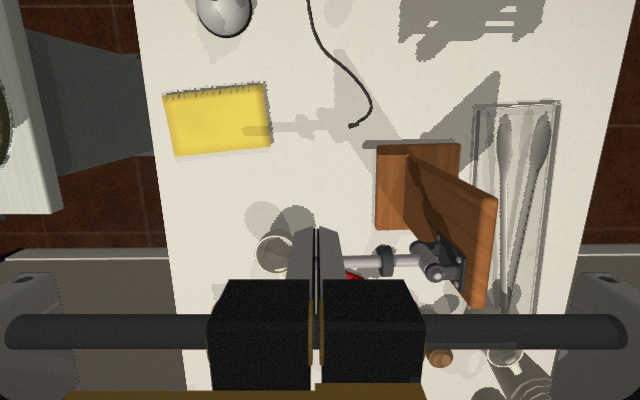

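View pics/s6.png

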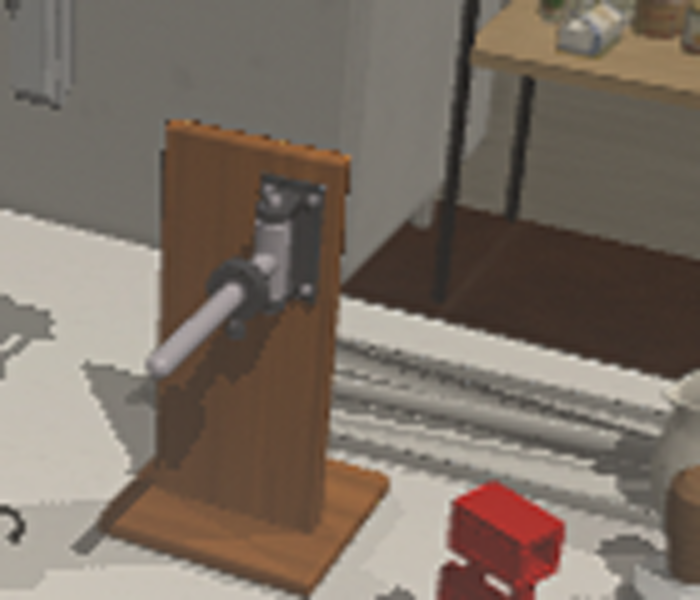

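```bash
python3 -c "
from plan import *
plan([((575,-226,322),np.pi/2,7)],6.0)"
```

```text
[ [-2.1, 0.28, -0.06, 0.0, 0.0, -0.1, 6.0],
[-2.11, 0.28, -0.07, 0.0, 0.0, 0.0, 6.0],
[-2.1, 0.27, -0.06, 0.0, 0.0, -0.1, 6.0],
[-2.11, 0.27, -0.06, 0.0, 0.0, 0.0, 6.0],
[-2.1, 0.28, -0.06, 0.0, 0.0, -0.1, 6.0],
[-2.1, 0.26, -0.07, 0.0, 0.0, 0.0, 6.0],
[-2.11, 0.27, -0.06, 0.0, 0.0, -0.1, 6.0] ]
end [ 574.97323698 -226.00924658  322.0017393 ] [-3.14084291e+00 -9.29295466e-05  1.57106645e+00]
```

>>> jog_arm:
  increments:
    - [-2.1,0.27,-0.06,0,0,0,6.0]
    - [-2.1,0.27,-0.06,0,0,0,6.0]
    - [-2.1,0.27,-0.06,0,0,0,6.0]
    - [-2.1,0.27,-0.06,0,0,0,6.0]
    - [-2.1,0.27,-0.06,0,0,0,6.0]
    - [-2.1,0.27,-0.06,0,0,0,6.0]
    - [-2.1,0.27,-0.06,0,0,-0.4,6.0]
    - [0,0,0,0,0,0,6.0]
    - [0,0,0,0,0,0,6.0]

```text
clock: 13.7
eef_pos: [574.4, -226.2, 322.6]
eef_rot: [-3.142, -0.0, 1.571]
wrist_force: [-0.2, 0.1, -0.0]
finger_gap: 60.1
```

Run:
```python
from h import *
print(read_state()["eef_pos"],read_state()["eef_rot"])
c=cam("wrist");cv2.imwrite("pics/w7.png",c["image"][:,:,::-1]);crop(c,220,50,500,180,2.85,"w7c.png")
import pickle;pickle.dump({k:c[k] for k in("K","R","t")},open("w7.pkl","wb"))
print(proj(c,[[536,-147,190],[620,-147,190],[665,-147,190]]))
```

```text
[ 574.42829236 -226.15860921  322.5918306 ] [-3.14150789e+00 -2.17553052e-04  1.57064302e+00]
[[270.44246903 104.46010195]
 [368.25907775 104.41842941]
 [420.6863578  104.39609397]]
```

View pics/w7.png

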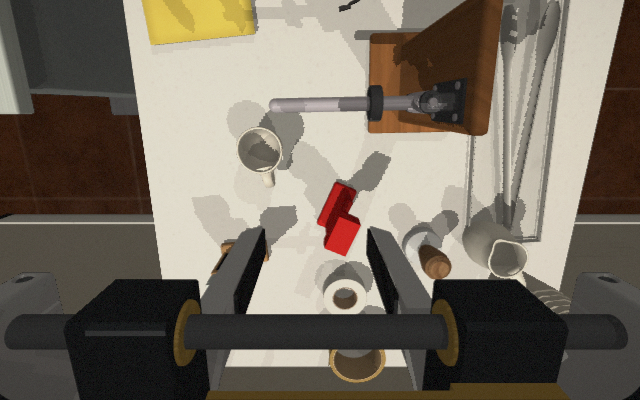

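View pics/w7c.png

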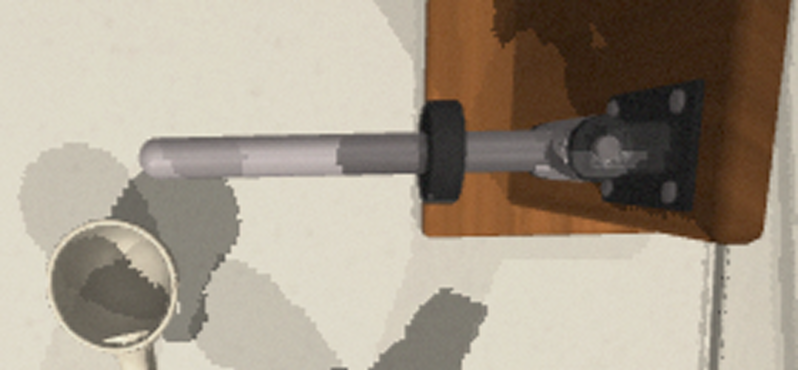

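Run:
```python
from h import *
import pickle
np.set_printoptions(precision=2,suppress=True)
c=pickle.load(open("w7.pkl","rb"))
k=2.85
f=lambda x,y:((x+.5)/k-.5+220,(y+.5)/k-.5+50)
P=[atz(c,*f(*q),190) for q in [(139,158),(160,158),(285,155.5),(410,153),(421,153)]]
for p in P: print(p)
d=P[3]-P[1];print(np.arctan2(d[1],d[0]), np.hypot(*(P[4]-P[0])[:2]))
for b in [421,424]:
  for z in (190,205): print(b,z,atz(c,*f(b,153),z))
```

```text
[ 534.27 -147.54  190.  ]
[ 540.6  -147.54  190.  ]
[ 578.28 -146.83  190.  ]
[ 615.91 -146.12  190.  ]
[ 619.22 -146.12  190.  ]
0.01884520152229024 84.9679962866962
421 190 [ 619.22 -146.12  190.  ]
421 205 [ 616.94 -146.21  205.  ]
424 190 [ 620.12 -146.13  190.  ]
424 205 [ 617.8  -146.21  205.  ]
```

```bash
python3 -c "
from plan import *
plan([((385,-381,210),0.09,14)],6.0)"
```

```text
[ [-1.11, -1.35, 0.81, 0.0, 0.0, 6.1, 6.0],
[-1.24, -1.23, 0.8, 0.0, 0.0, 6.0, 6.0],
[-1.37, -1.09, 0.81, 0.0, 0.0, 6.1, 6.0],
[-1.47, -0.94, 0.8, 0.0, 0.0, 6.0, 6.0],
[-1.57, -0.78, 0.81, 0.0, 0.0, 6.1, 6.0],
[-1.64, -0.61, 0.8, 0.0, 0.0, 6.1, 6.0],
[-1.69, -0.44, 0.81, 0.0, 0.0, 6.0, 6.0],
[-1.73, -0.25, 0.8, 0.0, 0.0, 6.1, 6.0],
[-1.75, -0.06, 0.81, 0.0, 0.0, 6.0, 6.0],
[-1.75, 0.11, 0.8, 0.0, 0.0, 6.1, 6.0],
[-1.72, 0.3, 0.81, 0.0, 0.0, 6.1, 6.0],
[-1.68, 0.48, 0.8, 0.0, 0.0, 6.0, 6.0],
[-1.62, 0.66, 0.81, 0.0, 0.0, 6.1, 6.0],
[-1.54, 0.82, 0.8, 0.0, 0.0, 6.1, 6.0] ]
end [ 385.03009104 -380.99733955  210.01142224] [-3.14153227e+00 -8.47254213e-05  8.92038335e-02]
```

>>> jog_arm:
  increments:
    - [-1.1,-1.35,0.8,0,0,6.1,6.0]
    - [-1.25,-1.2,0.8,0,0,6.0,6.0]
    - [-1.35,-1.1,0.8,0,0,6.1,6.0]
    - [-1.5,-0.95,0.8,0,0,6.0,6.0]
    - [-1.55,-0.8,0.8,0,0,6.1,6.0]
    - [-1.65,-0.6,0.8,0,0,6.1,6.0]
    - [-1.7,-0.45,0.8,0,0,6.0,6.0]
    - [-1.75,-0.25,0.8,0,0,6.1,6.0]
    - [-1.75,-0.05,0.8,0,0,6.0,6.0]
    - [-1.75,0.1,0.8,0,0,6.1,6.0]
    - [-1.7,0.3,0.8,0,0,6.1,6.0]
    - [-1.7,0.5,0.8,0,0,6.0,6.0]
    - [-1.6,0.65,0.8,0,0,6.1,6.0]
    - [-1.55,0.8,0.8,0,0,6.1,6.0]
    - [0,0,0,0,0,0,6.0]
    - [0,0,0,0,0,0,6.0]

```text
clock: 15.75
eef_pos: [385.3, -380.9, 211.1]
eef_rot: [3.141, -0.0, 0.092]
wrist_force: [-0.3, 1.0, -0.8]
finger_gap: 60.1
```

Run:
```python
from h import *
print(read_state()["eef_pos"],read_state()["eef_rot"])
c=cam("wrist");cv2.imwrite("pics/w8.png",c["image"][:,:,::-1]);crop(c,250,40,390,200,3.75,"w8c.png")
import pickle;pickle.dump({k:c[k] for k in("K","R","t")},open("w8.pkl","wb"))
```

```text
[ 385.34029869 -380.87857843  211.14056123] [ 3.14122936e+00 -4.86075051e-04  9.16627142e-02]
```

View pics/w8.png

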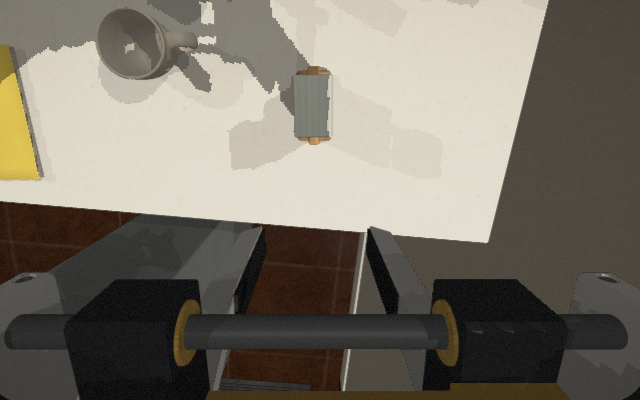

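View pics/w8c.png

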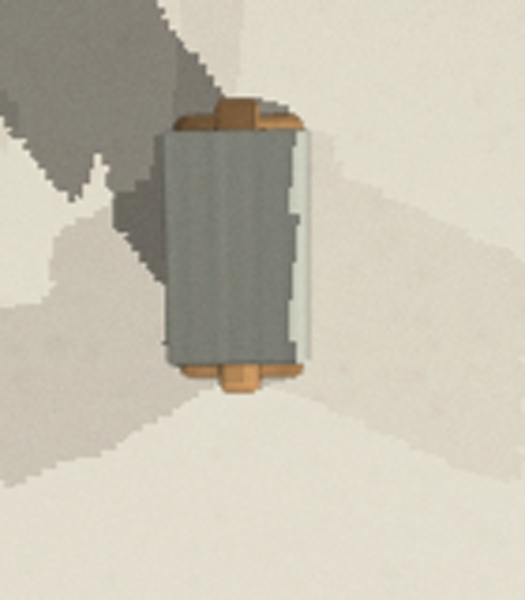

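```bash
python3 - <<'E'
from h import *
import pickle
np.set_printoptions(precision=2,suppress=True)
c=pickle.load(open("w8.pkl","rb"))
k=3.75
f=lambda x,y:((x+.5)/k-.5+250,(y+.5)/k-.5+40)
P=np.array([atz(c,*f(*q),124) for q in [(165,132),(309,132),(167,363),(310,362)]]);print(P,P.mean(0))
a=P[0]-P[2];b=P[1]-P[3];print(np.arctan2(a[1],a[0]),np.arctan2(b[1],b[0]),np.linalg.norm(a),np.linalg.norm(P[0]-P[1]))
E
python3 -c "
from plan import *
print(read_state()['eef_pos'])
plan([((461,-374,200),0.085,4),((461,-374,114),0.085,6)],6.0)"
```

```text
[[ 482.44 -355.67  124.  ]
 [ 484.92 -382.74  124.  ]
 [ 439.5  -359.22  124.  ]
 [ 442.28 -387.43  124.  ]] [ 462.29 -371.27  124.  ]
0.08256561058635695 0.10940079134743444 43.0838492024998 27.187292478818172
[ 385.38209638 -380.91102861  211.16914471]
[ [1.9, 0.0, 0.28, 0.0, 0.0, 0.1, 6.0],
[1.9, 0.0, 0.28, 0.0, 0.0, 0.1, 6.0],
[1.89, -0.01, 0.28, 0.0, 0.0, 0.1, 6.0],
[1.9, -0.01, 0.28, 0.0, 0.0, 0.1, 6.0],
[0.0, 0.0, 1.43, 0.0, 0.0, 0.0, 6.0],
[0.0, 0.0, 1.44, 0.0, 0.0, 0.0, 6.0],
[0.0, 0.0, 1.43, 0.0, 0.0, 0.0, 6.0],
[0.0, 0.0, 1.43, 0.0, 0.0, 0.0, 6.0],
[0.0, 0.0, 1.44, 0.0, 0.0, 0.0, 6.0],
[0.0, 0.0, 1.43, 0.0, 0.0, 0.0, 6.0] ]
end [ 461.02078828 -374.02413665  114.00907024] [ 3.14105434e+00 -5.29440636e-04  8.44936382e-02]
```

>>> jog_arm:
  increments:
    - [1.5,-0.05,0,0,0,0,6.0]
    - [2.0,-0.06,0,0,0,0,6.0]
    - [2.0,-0.06,0.5,0,0,0,6.0]
    - [1.5,-0.06,1.0,0,0,0,6.0]
    - [0.75,0,1.3,0,0,0,6.0]
    - [0,0,1.5,0,0,0,6.0]
    - [0,0,1.5,0,0,0,6.0]
    - [0,0,1.5,0,0,0,6.0]
    - [0,0,1.5,0,0,0,6.0]
    - [0,0,1.0,0,0,0,6.0]
    - [0,0,0,0,0,0,6.0]
    - [0,0,0,0,0,0,6.0]

```text
clock: 17.3
eef_pos: [461.9, -372.4, 113.1]
eef_rot: [3.141, -0.001, 0.089]
wrist_force: [0.1, 0.7, -0.2]
finger_gap: 59.7
```

Run:
```python
from h import *
print(read_state()["eef_pos"],read_state()["eef_rot"],read_state()["wrist_force"])
c=cam("wrist");crop(c,180,180,460,390,2.8,"w9.png")
c=cam("scene");crop(c,380,210,480,340,4.5,"s9.png")
```

```text
[ 461.89711138 -372.4263448   113.14583893] [ 3.14098367e+00 -5.42903902e-04  8.87331766e-02] [ 0.09548913  0.69016421 -0.15015696]
```

View pics/w9.png

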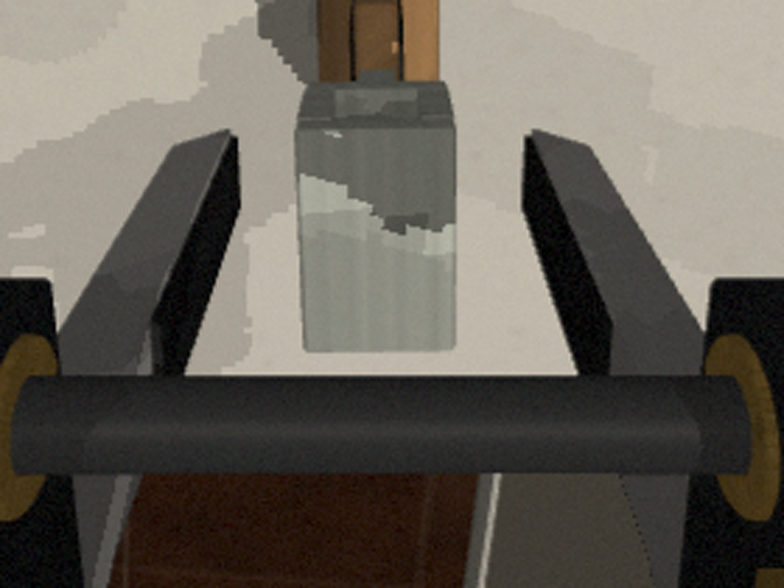

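View pics/s9.png

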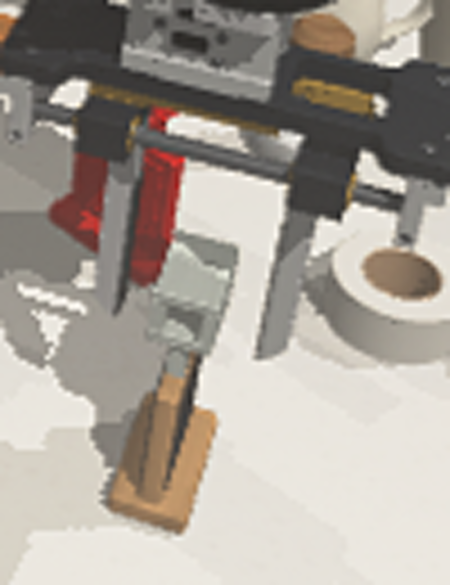

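The sleeve sits centred between the jaws to within about 1 mm (crop column 377 against the finger midpoint 380). I nudge and close in steps.

>>> jog_arm:
  increments:
    - [0,-0.08,0,0,0,0.3,4.5]
    - [0,0,0,0,0,0,3.6]
    - [0,0,0,0,0,0,3.2]
    - [0,0,0,0,0,0,3.0]
    - [0,0,0,0,0,0,2.8]
    - [0,0,0,0,0,0,2.6]
    - [0,0,0,0,0,0,2.0]
    - [0,0,0,0,0,0,2.0]
  squeeze: 30

```text
clock: 18.4
eef_pos: [461.6, -371.5, 112.7]
eef_rot: [3.142, 0.0, 0.083]
wrist_force: [-0.5, -0.9, 0.5]
finger_gap: 27.9
```

Run:
```python
from h import *
print(read_state()["eef_pos"],read_state()["eef_rot"],read_state()["wrist_force"])
c=cam("wrist");crop(c,180,180,460,390,2.8,"w10.png")
c=cam("scene");crop(c,380,210,480,340,4.5,"s10.png")
```

```text
[ 461.59113762 -371.49159638  112.67190998] [3.14155458e+00 1.87298119e-05 8.34454494e-02] [-0.47769509 -0.90174994  0.50452194]
```

View pics/w10.png

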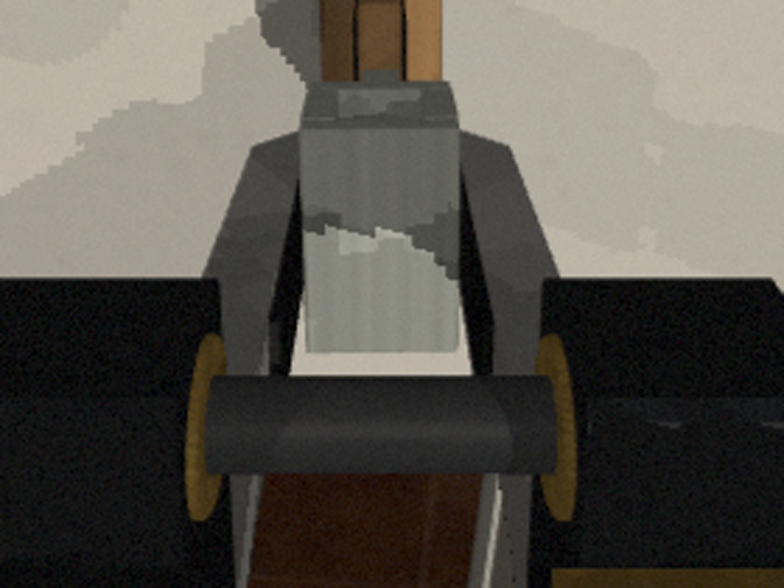

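View pics/s10.png

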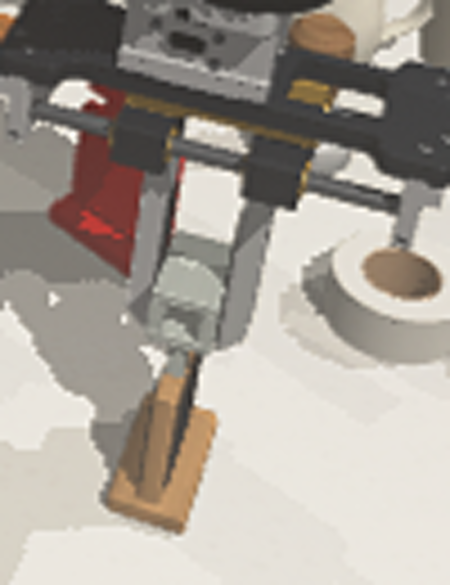

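>>> jog_arm:
  increments:
    - [0,0,-0.5,0,0,0,2.0]
    - [0,0,-1.0,0,0,0,2.0]
    - [0,0,-1.5,0,0,0,2.0]
    - [0,0,-2.0,0,0,0,2.0]
    - [0,0,-2.0,0,0,0,2.0]
    - [0,0,-2.0,0,0,0,2.0]
    - [0,0,-1.5,0,0,0,2.0]
    - [0,0,-1.0,0,0,0,2.0]
    - [0,0,0,0,0,0,2.0]

```text
clock: 19.62
eef_pos: [461.7, -371.5, 228.2]
eef_rot: [3.141, -0.001, 0.084]
wrist_force: [-0.5, -0.3, -2.8]
finger_gap: 28.0
```

```bash
python3 -c "
from plan import *
print(read_state()['wrist_force'],read_state()['finger_gap'])
plan([((491,-148,228),0.019,14),((491,-148,192.7),0.019,4)],2.0)
c=cam('scene');crop(c,330,120,500,300,3.3,'s11.png')
"
```

```text
[-0.50739857 -0.33436954 -2.83200107] 28.023036479186064
[ [0.34, -1.57, 0.0, 0.0, 0.0, 0.3, 2.0],
[0.33, -1.58, 0.0, 0.0, 0.0, 0.2, 2.0],
[0.33, -1.58, 0.0, 0.0, 0.0, 0.3, 2.0],
[0.32, -1.57, 0.0, 0.0, 0.0, 0.3, 2.0],
[0.31, -1.58, 0.0, 0.0, 0.0, 0.2, 2.0],
[0.31, -1.58, 0.0, 0.0, 0.0, 0.3, 2.0],
[0.3, -1.59, 0.0, 0.0, 0.0, 0.2, 2.0],
[0.29, -1.58, 0.0, 0.0, 0.0, 0.3, 2.0],
[0.28, -1.59, 0.01, 0.0, 0.0, 0.3, 2.0],
[0.28, -1.58, 0.0, 0.0, 0.0, 0.2, 2.0],
[0.27, -1.59, 0.0, 0.0, 0.0, 0.3, 2.0],
[0.26, -1.59, 0.0, 0.0, 0.0, 0.3, 2.0],
[0.25, -1.59, 0.0, 0.0, 0.0, 0.2, 2.0],
[0.25, -1.59, 0.0, 0.0, 0.0, 0.3, 2.0],
[0.0, 0.0, 0.88, 0.0, 0.0, 0.0, 2.0],
[0.0, 0.0, 0.88, 0.0, 0.0, 0.0, 2.0],
[0.0, 0.0, 0.89, 0.0, 0.0, 0.0, 2.0],
[0.0, 0.0, 0.88, 0.0, 0.0, 0.0, 2.0] ]
end [ 491.0193327  -148.016071    192.68036475] [ 3.14099958e+00 -6.15512294e-04  1.89296061e-02]
```

View pics/s11.png

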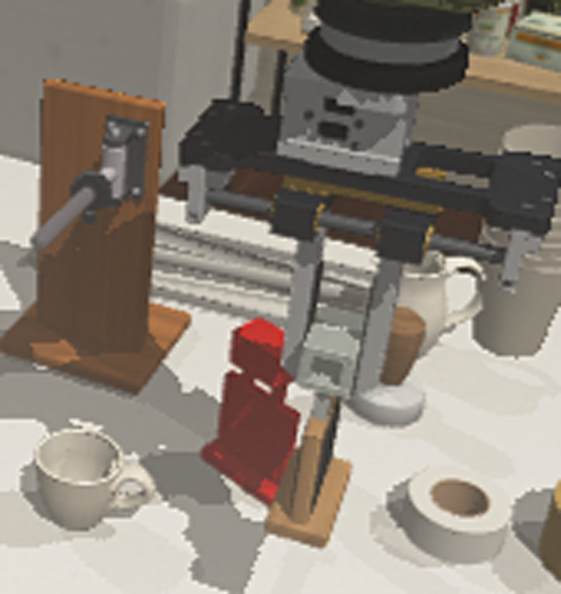

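The sign is held upright, and the weight reads about 2.5 N. I carry it over to the bar.

>>> jog_arm:
  increments:
    - [0.2,-0.8,0,0,0,0.3,2.0]
    - [0.35,-1.6,0,0,0,0.3,2.0]
    - [0.35,-1.6,0,0,0,0.3,2.0]
    - [0.3,-1.6,0,0,0,0.3,2.0]
    - [0.3,-1.6,0,0,0,0.3,2.0]
    - [0.3,-1.6,0,0,0,0.3,2.0]
    - [0.3,-1.6,0,0,0,0.3,2.0]
    - [0.3,-1.6,0,0,0,0.3,2.0]
    - [0.3,-1.6,0,0,0,0.3,2.0]
    - [0.3,-1.6,0,0,0,0.3,2.0]
    - [0.3,-1.6,0,0,0,0.3,2.0]
    - [0.3,-1.6,0,0,0,0.3,2.0]
    - [0.25,-1.6,0,0,0,0.1,2.0]
    - [0.25,-1.6,0,0,0,0,2.0]
    - [0,-0.7,0,0,0,0,2.0]
    - [0,0,1.0,0,0,0,2.0]
    - [0,0,1.2,0,0,0,2.0]
    - [0,0,0.8,0,0,0,2.0]
    - [0,0,0.5,0,0,0,2.0]
    - [0,0,0,0,0,0,2.0]

```text
clock: 22.18
eef_pos: [491.9, -146.8, 192.3]
eef_rot: [-3.141, 0.001, 0.019]
wrist_force: [0.3, -0.8, -3.1]
finger_gap: 27.6
```

```bash
python3 -c "
from h import *
s=read_state();print(s['eef_pos'],s['eef_rot'],s['wrist_force'],s['finger_gap'])
c=cam('wrist');cv2.imwrite('pics/w12.png',c['image'][:,:,::-1])
crop(c,230,100,400,320,2.7,'w12c.png')
c=cam('scene');crop(c,330,120,430,240,5,'s12.png')
"
```

```text
[ 491.86427083 -146.78589618  192.30790085] [-3.14137000e+00  5.43798154e-04  1.86594641e-02] [ 0.31557078 -0.8397422  -3.06117569] 27.577815940246854
```

View pics/w12.png

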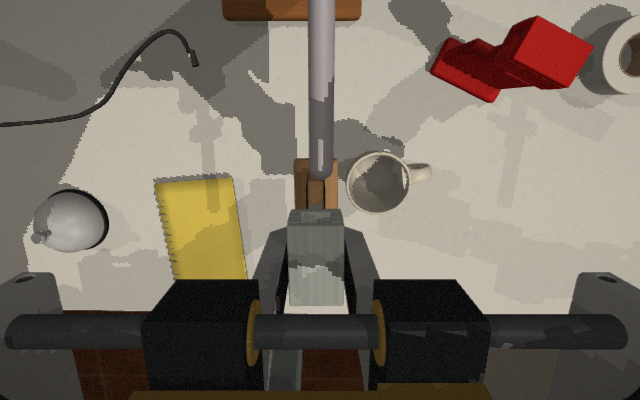

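View pics/w12c.png

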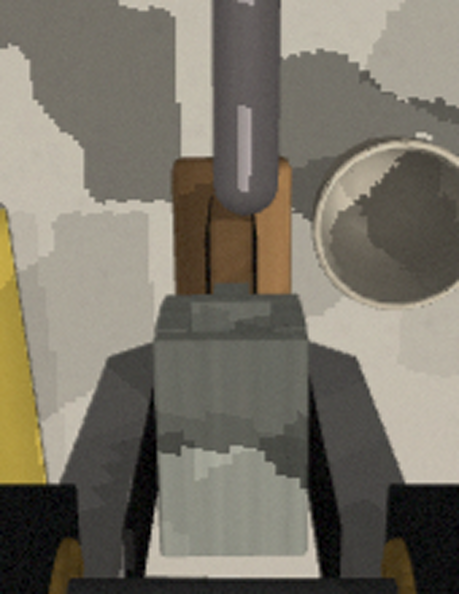

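View pics/s12.png

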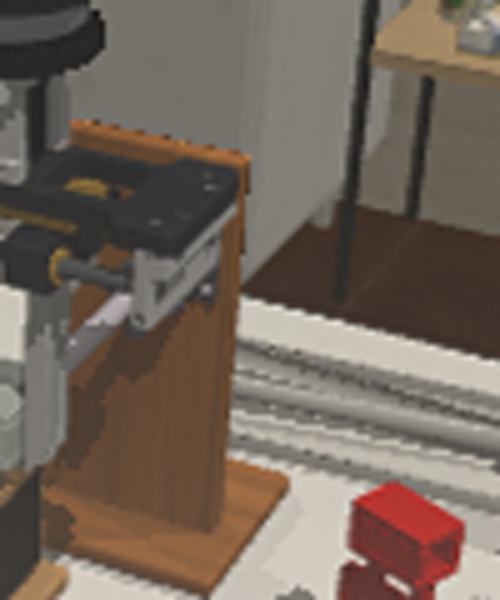

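```bash
cat > rel.py <<'E'
from h import *
from scipy.ndimage import gaussian_filter1d
np.set_printoptions(precision=2,suppress=True)
c=cam("wrist");st=read_state();p=np.array(st["eef_pos"]);R=Ro.from_euler('xyz',st["eef_rot"])
print(p,st["eef_rot"])
f=lambda x,y,k=2.7:((x+.5)/k-.5+230,(y+.5)/k-.5+100)
def tl(u,v,z): return R.inv().apply(atz(c,u,v,z)-p)
print("sleeve top near edge",tl(*f(154,338),204),tl(*f(308,338),204))
print("sleeve top far edge",tl(*f(160,554),204),tl(*f(308,554),204))
print("face bottom",tl(*f(163,297),176),tl(*f(300,297),176))
print("bore",tl(*f(192,318),184),tl(*f(271,318),184))
# bar edges
g=cv2.cvtColor(c["image"],cv2.COLOR_RGB2GRAY).astype(float)
for v in (25,50,75,100,120,140,150):
    # sub-pixel edges via gradient
    row=g[v-1:v+2,295:350].mean(0);d=np.abs(np.gradient(gaussian_filter1d(row,1)))
    l=295+5+np.argmax(d[5:20]);r=295+30+np.argmax(d[30:48])
    print(v,l,r,tl((l+r)/2,v,190))
E
python3 rel.py
```

```text
[ 492.11 -146.77  192.94] [ 3.14 -0.    0.02]
sleeve top near edge [ 22.85 -14.72 -11.05] [ 22.83  12.62 -11.04]
sleeve top far edge [-21.01 -14.63 -11.07] [-21.04  13.62 -11.06]
face bottom [ 21.42 -15.24  16.95] [21.39 13.35 16.96]
bore [19.58 -8.87  8.95] [19.57  6.96  8.95]
25 307 335 [112.69   1.58   3.  ]
50 308 335 [102.36   1.85   3.  ]
75 308 334 [91.64  1.67  2.99]
100 308 333 [80.5   1.48  2.98]
120 308 333 [71.26  1.51  2.98]
140 308 333 [61.73  1.54  2.98]
150 308 333 [56.84  1.56  2.97]
```

The wrist crop shows the bar centre at crop column 246 and the bore centre at 231. The two are parallel, and the bar lies about 2.3 mm to the right, so I shift the sign by that and approach the nose.

>>> jog_arm:
  increments:
    - [0.3,0.22,0,0,0,0,2.0]
    - [0.4,0,0,0,0,0,2.0]
    - [0.4,0,0,0,0,0,2.0]
    - [0.2,0,0,0,0,0,2.0]
    - [0,0,0,0,0,0,2.0]

```text
clock: 22.95
eef_pos: [505.1, -148.6, 192.6]
eef_rot: [-3.142, 0.0, 0.019]
wrist_force: [0.9, -0.3, -3.1]
finger_gap: 27.7
```

```bash
python3 -c "
from h import *
s=read_state();print(s['eef_pos'],s['eef_rot'],s['wrist_force'],s['finger_gap'])
c=cam('wrist');crop(c,260,140,370,310,3.5,'w13.png')
c=cam('scene');crop(c,310,150,410,270,5,'s13.png')
"
```

```text
[ 505.10770715 -148.58374468  192.55641847] [-3.14152440e+00  1.38544403e-04  1.90297209e-02] [ 0.87792402 -0.27458504 -3.07420755] 27.739617305514095
```

View pics/w13.png

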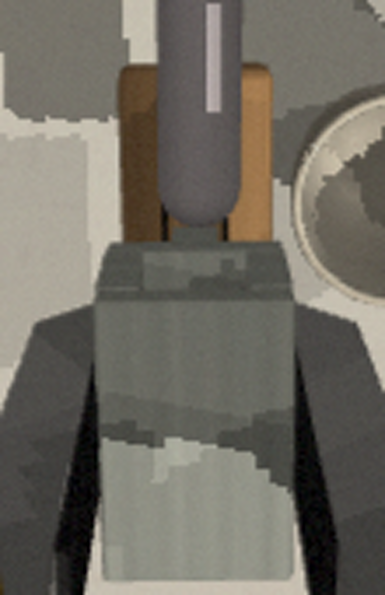

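View pics/s13.png

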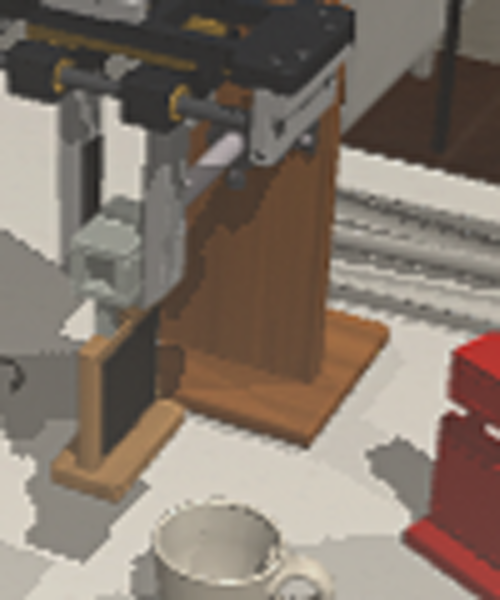

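>>> jog_arm:
  increments:
    - [0.1,0.06,0,0,0,0,2.0]
    - [0.2,0,0,0,0,0,2.0]
    - [0.2,0,0,0,0,0,2.0]
    - [0.2,0,0,0,0,0,2.0]
    - [0.2,0,0,0,0,0,2.0]

```text
clock: 23.68
eef_pos: [514.2, -149.1, 192.6]
eef_rot: [3.142, 0.0, 0.019]
wrist_force: [-0.4, -0.1, -3.4]
finger_gap: 27.7
```

```bash
python3 -c "
from h import *
s=read_state();print(s['eef_pos'],s['eef_rot'],s['wrist_force'],s['finger_gap'])
c=cam('wrist');crop(c,260,140,370,310,3.5,'w14.png')
"
```

```text
[ 514.17898924 -149.06274538  192.63181361] [3.14157897e+00 1.15373055e-05 1.89712794e-02] [-0.41666795 -0.11157823 -3.35645514] 27.725960829312154
```

View pics/w14.png

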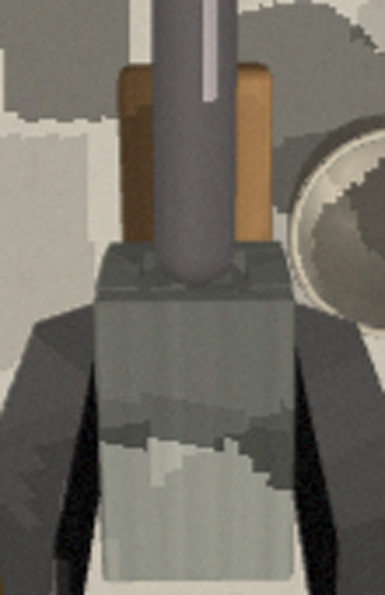

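The bar centre and the bore centre are both at crop column 195, with the nose right at the mouth. I go on slowly, watching the force.

>>> jog_arm:
  increments:
    - [0.2,0,0,0,0,0,2.0]
    - [0.2,0,0,0,0,0,2.0]
    - [0.2,0,0,0,0,0,2.0]
    - [0.2,0,0,0,0,0,2.0]

```text
clock: 24.22
eef_pos: [522.2, -148.9, 192.6]
eef_rot: [3.142, 0.0, 0.019]
wrist_force: [-1.4, 0.1, -3.1]
finger_gap: 28.1
```

>>> jog_arm:
  increments:
    - [0.2,0,0,0,0,0,2.0]
    - [0.2,0,0,0,0,0,2.0]
    - [0.2,0,0,0,0,0,2.0]
    - [0.2,0,0,0,0,0,2.0]

```text
clock: 24.72
eef_pos: [530.2, -148.8, 192.7]
eef_rot: [3.142, -0.0, 0.019]
wrist_force: [1.0, -0.5, -2.8]
finger_gap: 27.7
```

```bash
python3 -c "
from h import *
s=read_state();print(s['eef_pos'],s['eef_rot'],s['wrist_force'],s['moment'],s['finger_gap'])
c=cam('wrist');crop(c,260,140,370,310,3.5,'w15.png')
c=cam('scene');crop(c,310,150,410,270,5,'s15.png')
"
```

```text
[ 530.16395991 -148.76189883  192.65559267] [ 3.14158456e+00 -1.62338351e-05  1.89227415e-02] [ 0.98612238 -0.47739129 -2.82675232] [-0.03771268  0.1448734   0.00915456] 27.718997565003708
```

View pics/w15.png

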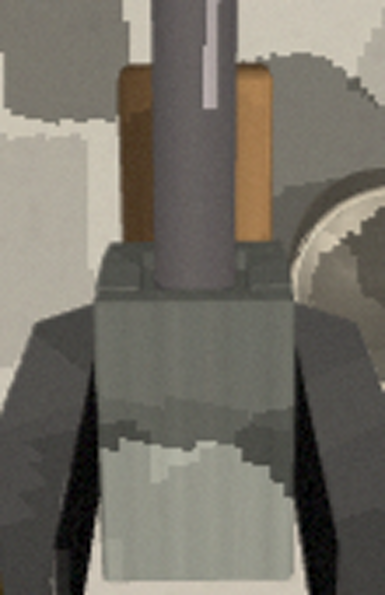

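View pics/s15.png

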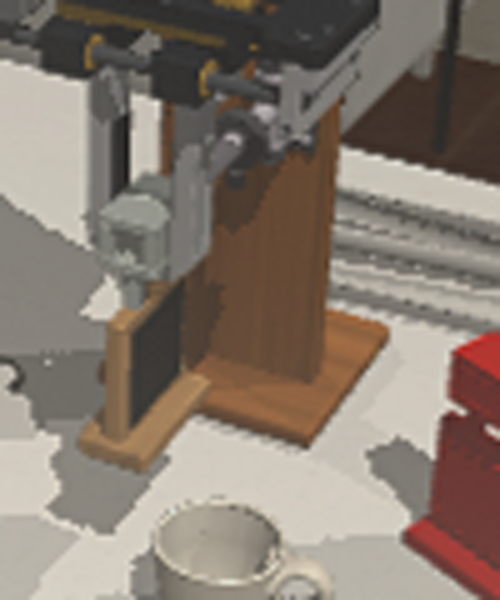

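>>> jog_arm:
  increments:
    - [0.3,0,0,0,0,0,2.0]
    - [0.3,0,0,0,0,0,2.0]
    - [0.3,0,0,0,0,0,2.0]
    - [0.3,0,0,0,0,0,2.0]
    - [0.3,0,0,0,0,0,2.0]

```text
clock: 25.45
eef_pos: [545.2, -148.5, 192.6]
eef_rot: [-3.142, 0.0, 0.019]
wrist_force: [-0.2, 0.2, -2.6]
finger_gap: 27.9
```

>>> jog_arm:
  increments:
    - [0.3,0,0,0,0,0,2.0]
    - [0.3,0,0,0,0,0,2.0]
    - [0.3,0,0,0,0,0,2.0]
    - [0.3,0,0,0,0,0,2.0]
    - [0.3,0,0,0,0,0,2.0]

```text
clock: 26.08
eef_pos: [560.2, -148.2, 192.6]
eef_rot: [3.142, -0.0, 0.019]
wrist_force: [-0.7, -0.3, -2.5]
finger_gap: 27.9
```

>>> jog_arm:
  increments:
    - [0.3,0,0,0,0,0,2.0]
    - [0.3,0,0,0,0,0,2.0]
    - [0.3,0,0,0,0,0,2.0]
    - [0.3,0,0,0,0,0,2.0]
    - [0.2,0,0,0,0,0,2.0]
    - [0,0,0,0,0,0,2.0]

```text
clock: 26.82
eef_pos: [574.1, -147.9, 192.6]
eef_rot: [-3.142, 0.0, 0.019]
wrist_force: [-0.9, 0.5, -2.9]
finger_gap: 27.7
```

```bash
python3 -c "
from h import *
s=read_state();print(s['eef_pos'],s['eef_rot'],s['wrist_force'],s['moment'],s['finger_gap'])
c=cam('wrist');crop(c,240,90,390,310,2.7,'w16.png')
c=cam('scene');crop(c,310,140,410,260,5,'s16.png')
"
```

```text
[ 574.07739592 -147.90723785  192.59397811] [-3.14154588e+00  8.37963909e-05  1.89584792e-02] [-0.86655131  0.54286063 -2.91325537] [0.01463578 0.14773245 0.03169084] 27.673848067876584
```

View pics/w16.png

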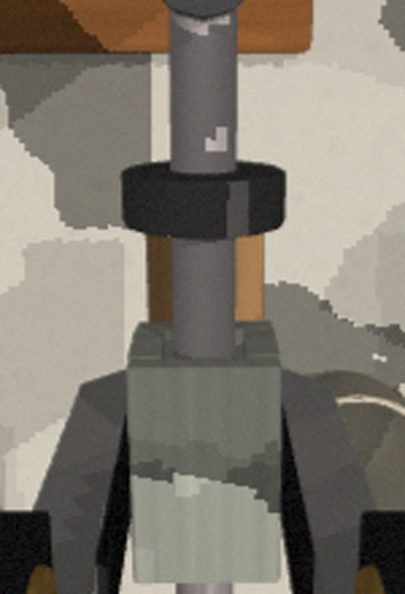

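View pics/s16.png

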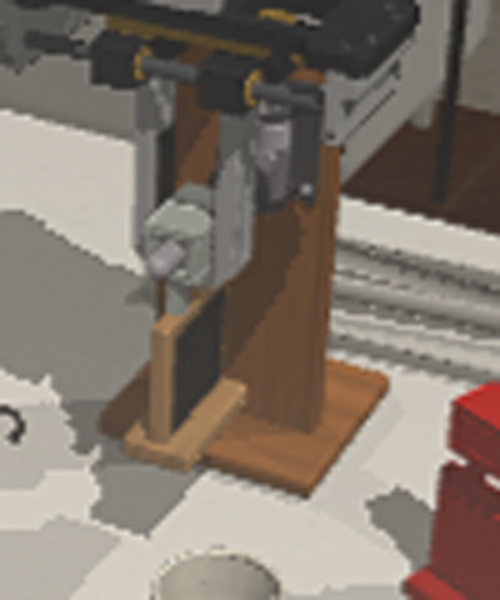

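>>> jog_arm:
  increments:
    - [0.3,0,0,0,0,0,2.0]
    - [0.3,0,0,0,0,0,2.0]
    - [0.3,0,0,0,0,0,2.0]
    - [0.2,0,0,0,0,0,2.0]
    - [0.1,0,0,0,0,0,2.0]
    - [0.1,0,0,0,0,0,2.0]

```text
clock: 27.68
eef_pos: [587.0, -147.7, 192.6]
eef_rot: [3.142, 0.0, 0.019]
wrist_force: [-0.9, 0.3, -2.6]
finger_gap: 27.9
```

```bash
python3 -c "
from h import *
s=read_state();print(s['eef_pos'],s['wrist_force'])
c=cam('wrist');crop(c,260,150,370,290,4,'w17.png')
"
```

```text
[ 587.04296771 -147.69778535  192.63372156] [-0.87848073  0.26144146 -2.62286491]
```

View pics/w17.png

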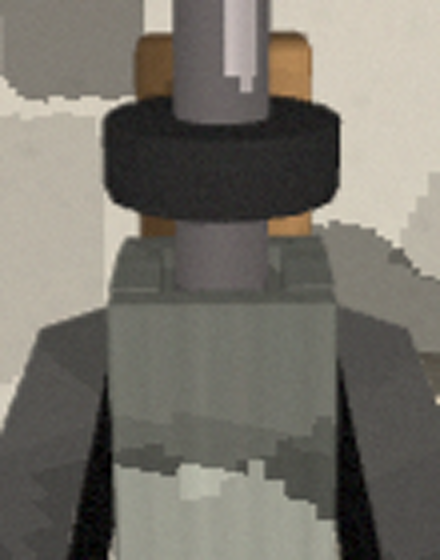

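>>> jog_arm:
  increments:
    - [0.1,0,0,0,0,0,2.0]
    - [0.1,0,0,0,0,0,2.0]
    - [0.1,0,0,0,0,0,2.0]
    - [0.1,0,0,0,0,0,2.0]
    - [0.1,0,0,0,0,0,2.0]
    - [0.1,0,0,0,0,0,2.0]

```text
clock: 28.48
eef_pos: [593.1, -147.6, 192.6]
eef_rot: [3.142, -0.0, 0.019]
wrist_force: [0.2, 0.8, -2.6]
finger_gap: 27.8
```

>>> jog_arm:
  increments:
    - [0.05,0,0,0,0,0,2.0]
    - [0.05,0,0,0,0,0,2.0]
    - [0.05,0,0,0,0,0,2.0]

```text
clock: 28.85
eef_pos: [594.5, -147.6, 192.6]
eef_rot: [-3.142, 0.0, 0.019]
wrist_force: [-0.9, 0.2, -2.0]
finger_gap: 27.7
```

>>> jog_arm:
  increments:
    - [0.05,0,0,0,0,0,2.0]
    - [0.05,0,0,0,0,0,2.0]

```text
clock: 29.1
eef_pos: [595.5, -147.5, 192.6]
eef_rot: [-3.142, 0.0, 0.019]
wrist_force: [0.6, 0.3, -2.1]
finger_gap: 27.7
```

>>> jog_arm:
  increments:
    - [0.05,0,0,0,0,0,2.0]
    - [0.05,0,0,0,0,0,2.0]

```text
clock: 29.35
eef_pos: [596.6, -147.5, 192.7]
eef_rot: [-3.142, -0.0, 0.019]
wrist_force: [0.3, -0.2, -2.9]
finger_gap: 28.1
```

>>> jog_arm:
  increments:
    - [0.04,0,0,0,0,0,2.0]
    - [0,0,0,0,0,0,2.0]

```text
clock: 29.6
eef_pos: [596.9, -147.5, 192.6]
eef_rot: [3.142, 0.0, 0.019]
wrist_force: [0.2, 0.7, -2.2]
finger_gap: 28.2
```

>>> jog_arm:
  increments:
    - [0.04,0,0,0,0,0,2.0]
    - [0,0,0,0,0,0,2.0]

```text
clock: 29.85
eef_pos: [597.2, -147.5, 192.6]
eef_rot: [-3.142, 0.0, 0.019]
wrist_force: [-1.9, 0.3, -2.4]
finger_gap: 27.6
```

>>> jog_arm:
  increments:
    - [0.04,0,0,0,0,0,2.0]
    - [0,0,0,0,0,0,2.0]

```text
clock: 30.1
eef_pos: [597.3, -147.5, 192.6]
eef_rot: [-3.141, 0.001, 0.019]
wrist_force: [-5.7, 0.9, -0.1]
finger_gap: 27.6
```

```bash
python3 -c "
from h import *
s=read_state();print(s['eef_pos'],s['wrist_force'])
c=cam('wrist');crop(c,260,150,370,290,4,'w18.png')
"
```

```text
[ 597.25631734 -147.46928456  192.61950202] [-5.65038871  0.92228201 -0.08621698]
```

View pics/w18.png

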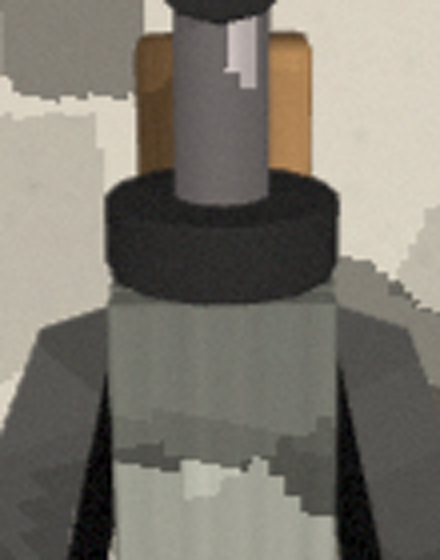

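Contact: −5.7 N along the bar, and the sleeve meets the collar. I raise it to about 11 N.

>>> jog_arm:
  increments:
    - [0.03,0,0,0,0,0,2.0]
    - [0,0,0,0,0,0,2.0]

```text
clock: 30.4
eef_pos: [597.3, -147.5, 192.6]
eef_rot: [-3.141, 0.002, 0.019]
wrist_force: [-8.1, 0.8, 1.4]
finger_gap: 27.8
```

>>> jog_arm:
  increments:
    - [0.03,0,0,0,0,0,2.0]
    - [0,0,0,0,0,0,2.0]

```text
clock: 30.65
eef_pos: [597.4, -147.5, 192.6]
eef_rot: [-3.141, 0.003, 0.019]
wrist_force: [-9.8, 1.2, 1.1]
finger_gap: 27.6
```

>>> jog_arm:
  increments:
    - [0,0,0,0,0,0,2.0]
    - [0,0,0,0,0,0,2.0]

```text
clock: 30.9
eef_pos: [597.4, -147.5, 192.6]
eef_rot: [-3.141, 0.003, 0.019]
wrist_force: [-11.7, 0.6, 0.9]
finger_gap: 28.0
```

>>> jog_arm:
  increments:
    - [0,0,0,0,0,0,2.0]
    - [0,0,0,0,0,0,2.0]
    - [0,0,0,0,0,0,2.0]

```text
clock: 31.28
eef_pos: [597.3, -147.4, 192.6]
eef_rot: [-3.141, 0.003, 0.019]
wrist_force: [-8.8, 0.9, 1.7]
finger_gap: 27.7
```

>>> jog_arm:
  increments:
    - [0,0,0,0,0,0,2.0]
    - [0,0,0,0,0,0,2.0]
    - [0,0,0,0,0,0,2.0]

```text
clock: 31.65
eef_pos: [597.4, -147.4, 192.6]
eef_rot: [-3.141, 0.003, 0.019]
wrist_force: [-10.5, 0.9, 1.6]
finger_gap: 27.9
```

>>> jog_arm:
  increments:
    - [0,0,0,0,0,0,2.0]
    - [0,0,0,0,0,0,2.0]
    - [0,0,0,0,0,0,2.0]
    - [0,0,0,0,0,0,2.0]

```text
clock: 32.15
eef_pos: [597.3, -147.5, 192.6]
eef_rot: [-3.141, 0.003, 0.019]
wrist_force: [-10.7, 0.9, 1.5]
finger_gap: 28.2
```

>>> jog_arm:
  increments:
    - [0.01,0,0,0,0,0,2.0]
    - [0,0,0,0,0,0,2.0]
    - [0,0,0,0,0,0,2.0]
    - [0,0,0,0,0,0,2.0]
    - [0,0,0,0,0,0,2.0]

```text
clock: 32.78
eef_pos: [597.4, -147.5, 192.6]
eef_rot: [-3.141, 0.003, 0.019]
wrist_force: [-11.1, 0.8, 2.3]
finger_gap: 27.9
```

>>> jog_arm:
  increments:
    - [0,0,0,0,0,0,2.0]
    - [0,0,0,0,0,0,2.0]
    - [0,0,0,0,0,0,2.0]
    - [0,0,0,0,0,0,2.0]
    - [0,0,0,0,0,0,2.0]

```text
clock: 33.4
eef_pos: [597.4, -147.5, 192.6]
eef_rot: [-3.141, 0.003, 0.019]
wrist_force: [-11.3, 0.5, 1.4]
finger_gap: 27.5
```

>>> jog_arm:
  increments:
    - [-0.04,0,0,0,0,0,2.0]
    - [-0.03,0,0,0,0,0,2.0]
    - [0,0,0,0,0,0,2.0]

```text
clock: 33.78
eef_pos: [597.2, -147.5, 192.6]
eef_rot: [-3.141, 0.001, 0.019]
wrist_force: [-5.8, -0.2, 0.1]
finger_gap: 27.9
```

>>> jog_arm:
  increments:
    - [0,0,0.05,0,0,0,2.0]
    - [0,0,0.05,0,0,0,2.0]

```text
clock: 34.02
eef_pos: [597.3, -147.6, 191.7]
eef_rot: [3.142, 0.001, 0.019]
wrist_force: [-5.7, 0.3, 0.5]
finger_gap: 27.8
```

>>> jog_arm:
  increments:
    - [0,0,0.04,0,0,0,2.0]
    - [0,0,0,0,0,0,2.0]

```text
clock: 34.28
eef_pos: [597.2, -147.6, 191.3]
eef_rot: [3.142, 0.001, 0.019]
wrist_force: [-5.6, -0.5, -1.0]
finger_gap: 28.0
```

>>> jog_arm:
  increments:
    - [0,0,0.03,0,0,0,2.0]
    - [0,0,0,0,0,0,2.0]

```text
clock: 34.52
eef_pos: [597.3, -147.6, 191.0]
eef_rot: [3.142, 0.001, 0.019]
wrist_force: [-6.6, -1.0, 0.4]
finger_gap: 27.8
```

>>> jog_arm:
  increments:
    - [0,0,0.03,0,0,0,2.0]
    - [0,0,0,0,0,0,2.0]

```text
clock: 34.78
eef_pos: [597.3, -147.6, 190.7]
eef_rot: [3.142, 0.001, 0.019]
wrist_force: [-5.3, -1.4, 0.6]
finger_gap: 27.9
```

```bash
python3 -c "
from h import *
s=read_state();print(s['eef_pos'],s['wrist_force'])
c=cam('wrist');crop(c,260,150,370,290,4,'w19.png')
c=cam('scene');crop(c,310,140,410,260,5,'s19.png')
"
```

```text
[ 597.278959   -147.59284679  190.71166101] [-5.29874232 -1.36927991  0.60446299]
```

View pics/w19.png

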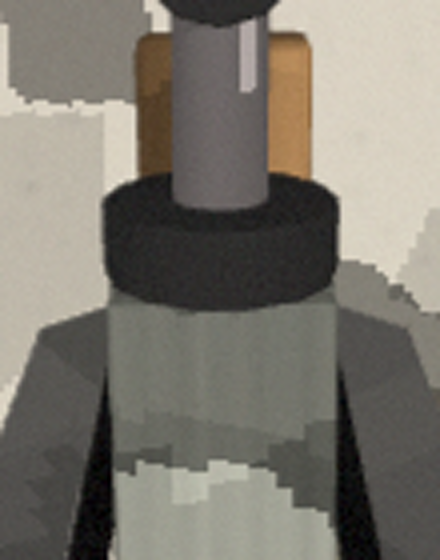

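View pics/s19.png

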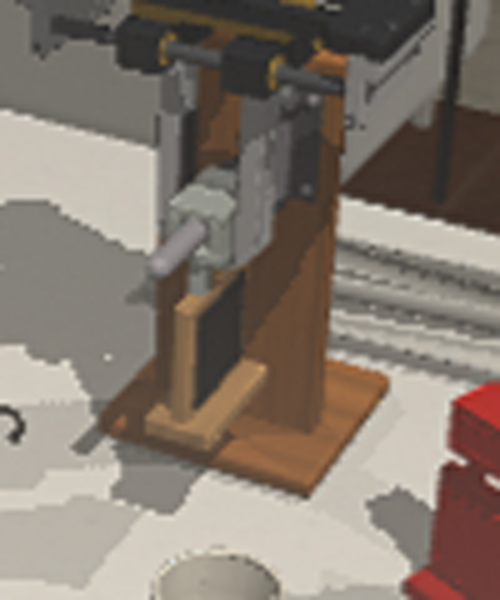

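>>> jog_arm:
  increments:
    - [-0.02,0,0,0,0,0,2.0]
    - [0,0,0.02,0,0,0,2.0]
    - [0,0,0,0,0,0,2.9]
    - [0,0,0,0,0,0,3.1]
    - [0,0,0,0,0,0,3.4]
    - [0,0,0,0,0,0,4.0]
    - [0,0,0,0,0,0,5.0]
    - [0,0,0,0,0,0,5.0]

```text
clock: 35.88
eef_pos: [597.5, -147.5, 190.4]
eef_rot: [3.142, -0.0, 0.019]
wrist_force: [-0.6, -0.2, 1.1]
finger_gap: 50.0
```

```bash
python3 -c "
from h import *
s=read_state();print(s['eef_pos'],s['wrist_force'],s['finger_gap'])
c=cam('wrist');crop(c,220,130,410,310,3.1,'w20.png')
c=cam('scene');crop(c,310,140,410,260,5,'s20.png')
"
```

```text
[ 597.52340032 -147.49144277  190.42949211] [-0.58922732 -0.18577937  1.12319993] 49.9670026925941
```

View pics/w20.png

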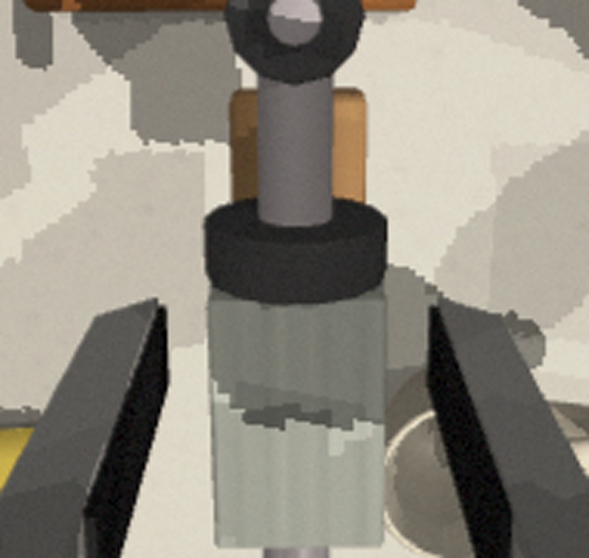

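View pics/s20.png

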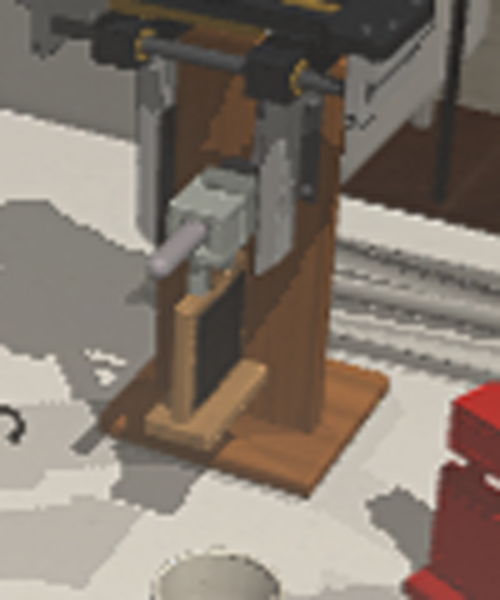

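The sign hangs free and flush, and the open fingers clear it on both sides. I raise the tool straight up.

>>> jog_arm:
  increments:
    - [0,0,-0.5,0,0,0,5.0]
    - [0,0,-1.5,0,0,0,5.0]
    - [0,0,-2.5,0,0,0,5.0]
    - [0,0,-2.5,0,0,0,5.0]
    - [0,0,-2.5,0,0,0,5.0]
    - [-1.5,0,-1.5,0,0,0,5.0]
    - [-2.5,0,0,0,0,0,5.0]
    - [-2.5,0,0,0,0,0,5.0]
    - [-2.5,0,0,0,0,0,5.0]
    - [-1.5,0,0,0,0,0,5.0]
    - [0,0,0,0,0,0,5.0]
    - [0,0,0,0,0,0,5.0]

```text
clock: 37.48
eef_pos: [493.0, -149.5, 301.0]
eef_rot: [3.141, -0.001, 0.019]
wrist_force: [0.5, -0.1, 0.4]
finger_gap: 50.0
```

```bash
python3 -c "
from h import *
np.set_printoptions(precision=1,suppress=True)
s=read_state();print(s['eef_pos'],s['wrist_force'])
c=cam('wrist');cv2.imwrite('pics/w21.png',c['image'][:,:,::-1])
c=cam('scene');cv2.imwrite('pics/s21.png',c['image'][:,:,::-1]);crop(c,310,140,410,260,5,'s21c.png')
for k in ('cup','bell','shaker'):
  for r in recognise(c,k)[:1]: print(k,tw(c,r['centre']),r['conf'])
"
```

```text
[ 493.  -149.5  301. ] [ 0.5 -0.1  0.4]
cup [ 506.8 -211.7   38.7] 0.82
bell [428.6 102.7  27.6] 0.83
shaker [603.7 188.3  46.6] 0.89
```

View pics/w21.png

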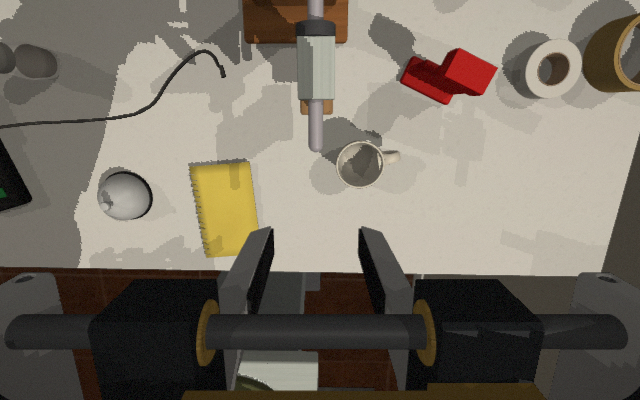

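View pics/s21.png

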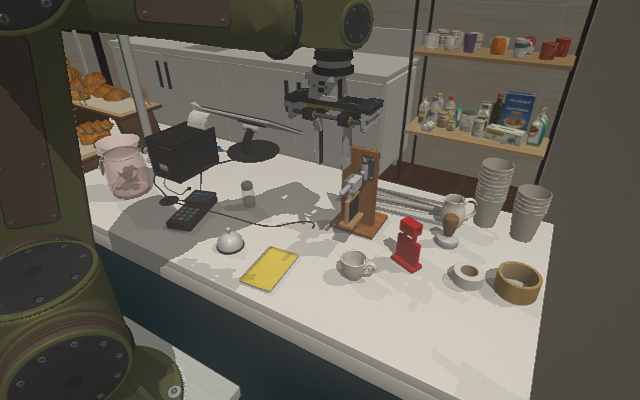

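View pics/s21c.png

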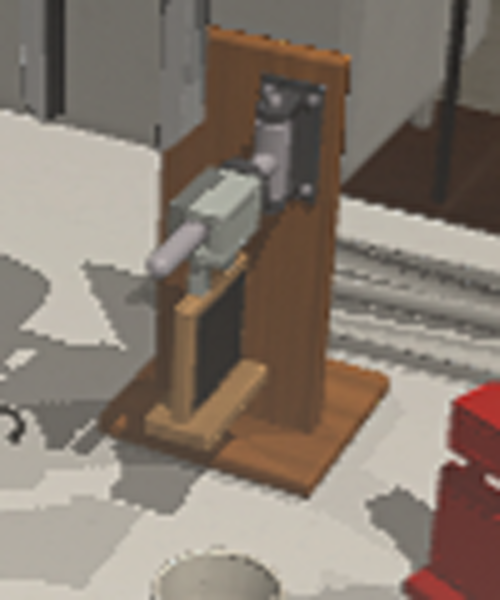

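The wrist view (sleeve at 316,70 directly against the collar at 316,30) and the scene view both show the sign hanging upright and flush. The bar is straight out and the bystanders have not moved.

```bash
python3 -c "
from cell import *
print(sign_off())"
```

```text
the job is handed in; nothing more can be done
None
```

The sign is hanging on the arm, flush against the collar, and the job is handed in at about 37.5 s of the 72 s allowed.

- **Swinging the arm:** I pushed it out from behind with closed fingers. At the hard stop the force rose from about 4 N to 23 N over roughly 1 mm, and I backed off there.
- **Hanging the sign:** I took the brown and black sign by its sleeve, not the red look-alike. I lined the bore up with the bar in the wrist camera and slid it on with no force above the noise.
- **Pressing home:** Sampled readings were 8.1 to 11.7 N along the bar over about 3 s, ending at 11.1 and 11.3 N. I then eased off to about 5 N, lowered the sign until the bar carried it, opened the fingers and withdrew.

**Final checks:** The pictures show the sign upright against the collar, the bar straight out, and the gripper clear with the wrist force near zero. The network puts the cup, bell and shaker within about 4 mm of where they were, which is its own accuracy.

**Disagreement:** My estimates of the bar's sideways position differed by about 1 to 1.5 mm between the touch, the overhead wrist view and the view together with the sleeve. I used the last one, and the sleeve went on without contact.

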